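Unload the vacuum pot and wedge the castings on the board

TASK

The resin castings under vacuum have cured: open the vent tap on the pot's lid fully, then lift the lid off and rest it right way up on the cork pad. Stand every casting upright and square in the row on the wedge board, make the row up to exactly its full 140 mm length with wooden spacers, and drive the wedge home, tip first, until the row is locked tight. Finish by putting the lid back centrally on the empty pot; leave everything else on the bench alone.

Things in the scene. Friction and masses are not known exactly. Their poses are not given: they have to be found in the camera images.
- pot: shallow round vacuum pot of stainless steel, fixed; outer diameter 200, height 85, wall 4, inner floor 8 mm above its underside; white gasket on the rim. Origin: centre of its underside.
- lid: clear acrylic lid of the pot, disc of diameter 216, 12 thick, 0.6 kg, loose on the rim, held by the vacuum until vented. Origin: centre of its underside, z up. Black bar handle in its middle, 50 long along the lid's x, 18 wide along y, 26 to 52 mm above the origin: lift by this. A steel gauge of diameter 48, top 42 mm up, is at x = +66 mm, the vent tap at x = -66 mm.
- tap (a joint): the vent tap on the lid: rad, 0 = shut, 1.57 = fully open. It turns counter-clockwise seen from above, about a vertical axis, with light friction (0.05 N m) and stays where it is left.
- tap_grip (a point): middle of the red bar handle of the vent tap, 52 long, 10 wide, 20 high (its top is 10 mm above this point), 56 mm above the lid's underside. Shut, the bar lies along the lid's y axis; fully open along the lid's x.
- lid_pad: square cork pad, 225 by 225, 5 thick, fixed on the mat: the resting place for the lid. Origin: centre of its underside.
- board: plywood wedge board, fixed, 150 (x) by 210 (y), 12 thick. Origin: centre of its underside, z up. Pieces and wedge stand on its top face, z = 12. Row lane: 58 mm wide, centred on x = +30, between two lips 10 high and 8 wide that end at y = +40; it runs from the rubber-faced end stop (30 high, face at y = -90) to y = +50 (full row: 140 mm), where the wedge lane begins.
- row_stop (a point): floor of the row lane, mid-width, at the foot of the end stop: the row starts here and runs along the board's +y.
- wedge_lane (a point): floor of the wedge lane, mid-length, at the foot of the sloping cheek (30 high): board x = 27.5, y = 66.9. The lane, open at both x ends, lies between the last face of the row (y = +50) and the cheek, which slopes 1:7 in plan from y = 72.3 at x = -10 to 61.6 at x = +65: it narrows towards +x. The wedge goes in along +x from the apron, the bare part of the board on its -x side (x = -75 to -7).
- wedge: beech wedge, 110 long along its x, 32 high, loose. Tapers 1:7 from 26 mm thick at the butt (rounded in plan, end at x = -55) to 12 mm at the tip (x = +55). Origin: on its underside at mid-length; straight side at y = -9.9, parallel to x; sloping side towards +y. Axes parallel to the board's, its straight side faces the row and its sloping side fits the cheek.
- wedge_tip (a point): middle of the tip edge of the wedge, on its underside. With a full, closed row the wedge jams with this point near board x = +62 (some mm less if pieces stand a little askew), the butt standing out about 40 mm over the apron. It is tight once a steady push of about 15 to 20 N on the butt (not a first bump) moves it no further; it then holds by friction. Light pushes leave it loose.
- cast_block: grey resin casting with four dark bores on top, 50 mm wide along its x, 40 mm thick along its y, 50 mm high; origin at the centre of its underside, z up; a round sprue stub of diameter 14 stands 7 mm proud of the middle of its top. Starts in the pot; may be absent.
- cast_gearbox: amber resin casting with a dark disc on top, 50 mm wide along its x, 40 mm thick along its y, 50 mm high; origin at the centre of its underside, z up; sprue stub of diameter 14, 7 high. Starts in the pot; may be absent.
- cast_sump: red-brown resin casting with three dark bars on top, 50 mm wide along its x, 60 mm thick along its y, 50 mm high; origin at the centre of its underside, z up; sprue stub of diameter 14, 7 high. Starts in the pot; may be absent.
- spacer_40a: brown wooden spacer block, 50 mm wide along its x, 40 mm thick along its y, 50 mm high; origin at the centre of its underside, z up.
- spacer_40b: brown wooden spacer block, the same as the other 40 mm one, 50 mm wide along its x, 40 mm thick along its y, 50 mm high; origin at the centre of its underside, z up.
- spacer_60: brown wooden spacer block, thicker, 50 mm wide along its x, 60 mm thick along its y, 50 mm high; origin at the centre of its underside, z up.
- paint_jar_a: bystander: blue paint jar, diameter 40, 50 high
- paint_jar_b: bystander: red paint jar, diameter 40, 50 high
- glue_bottle: bystander: white glue bottle, diameter 48, 130 high
- tape_measure: bystander: grey tape measure, 70 x 36 x 60
- screwdriver: bystander: screwdriver, 160 long
- water_cup: bystander: clear cup, diameter 68, 75 high

How it is judged:
On the way, in this order (a step that is already met when the one before it is completed fails the run):
1. the vent tap is turned fully open while the lid lies on the pot (value of joint tap above 1.25 rad and distance of lid from where it was at the start of the episode below 0.03 m and angle between lid's own z axis and vertical below 0.03 rad), for 0.2 s.
2. the lid rests right way up on the cork pad, let go (horizontal distance between lid and lid_pad below 0.05 m and z of lid in the frame of lid_pad between 0.002 and 0.009 m and angle between lid's own z axis and vertical below 0.03 rad and contact force between the fingers and lid below 0.3 N), for 0.3 s.
3. every casting stands in the row lane of the wedge board, let go (x of cast_block in the frame of board between 0.024 and 0.036 m and y of cast_block in the frame of board between -0.073 and 0.034 m and z of cast_block in the frame of board between 0.009 and 0.0155 m and angle between each of cast_block, cast_gearbox, cast_sump's own z axis and vertical below 0.06 rad and angle between the y axis of each of cast_block, cast_gearbox, cast_sump and the y axis of board, either way round below 0.08 rad and linear speed of each of cast_block, cast_gearbox, cast_sump below 0.02 m/s and x of cast_gearbox in the frame of board between 0.024 and 0.036 m and y of cast_gearbox in the frame of board between -0.073 and 0.034 m and z of cast_gearbox in the frame of board between 0.009 and 0.0155 m and x of cast_sump in the frame of board between 0.024 and 0.036 m and y of cast_sump in the frame of board between -0.063 and 0.024 m and z of cast_sump in the frame of board between 0.009 and 0.0155 m and contact force between the fingers and cast_block below 0.3 N and contact force between the fingers and cast_gearbox below 0.3 N and contact force between the fingers and cast_sump below 0.3 N), for 0.3 s.
At the end, for the whole second after the job is handed in: Every casting stands upright in the row lane (within 6 mm of its middle line and the 140 mm row, square to 0.08 rad); the wedge stands in its lane, tip at board x = 44 to 74 mm, pressing on the board with over 2.5 N; the lid lies flat on the pot within 10 mm of centre (x of cast_block in the frame of board between 0.024 and 0.036 m and y of cast_block in the frame of board between -0.073 and 0.034 m and z of cast_block in the frame of board between 0.009 and 0.0155 m and angle between each of cast_block, cast_gearbox, cast_sump, wedge's own z axis and vertical below 0.06 rad and angle between the y axis of each of cast_block, cast_gearbox, cast_sump and the y axis of board, either way round below 0.08 rad and linear speed of each of cast_block, cast_gearbox, cast_sump, lid below 0.02 m/s and x of cast_gearbox in the frame of board between 0.024 and 0.036 m and y of cast_gearbox in the frame of board between -0.073 and 0.034 m and z of cast_gearbox in the frame of board between 0.009 and 0.0155 m and x of cast_sump in the frame of board between 0.024 and 0.036 m and y of cast_sump in the frame of board between -0.063 and 0.024 m and z of cast_sump in the frame of board between 0.009 and 0.0155 m and x of wedge_tip in the frame of board between 0.044 and 0.074 m and y of wedge_tip in the frame of board between 0.05 and 0.063 m and z of wedge in the frame of board between 0.009 and 0.017 m and angle between the x axis of wedge and the x axis of board, either way round below 0.06 rad and contact force between wedge and board above 2.5 N and linear speed of wedge below 0.01 m/s and horizontal distance between lid and pot below 0.01 m and z of lid in the frame of pot between 0.082 and 0.089 m and angle between lid's own z axis and vertical below 0.03 rad); the robot touches nothing.
It fails at once if the lid is lifted or tipped before the vent tap is open (value of joint tap below 1.1 rad and (z of lid in the frame of pot above 0.092 m or angle between lid's own z axis and vertical above 0.06 rad)).
It fails at once if a bystander is moved more than 30 mm (distance of any of paint_jar_a, paint_jar_b, glue_bottle, tape_measure, screwdriver, water_cup from where it was at the start of the episode above 0.03 m).
Of cast_block, cast_gearbox, cast_sump only 1 to 3 are there at a start; the rules pass over those that are not, and their reading is None.
At some moment in a run one of spacer_40a, spacer_40b, spacer_60, wedge may be knocked a few centimetres aside while the robot is not near it.
It also fails if it takes over 210 s, if anything falls off the work surface, if the arm or the gripper's body presses on something with over 40 N, if the wrist force passes 120 N, or if a joint passes its speed limit or range.

ROBOT

A 6-joint arm with a two-finger parallel gripper is mounted at the origin on the work surface. World frame = base frame: x ahead of the robot, y to its left, z up, the work surface at z = 0. Lengths are in m, angles in rad, forces in N, time in s.
With the tool pointing down it reaches from about 0.35 to 0.775 m from the base axis. Payload 7.3 kg.
Tool frame: the origin (TCP) lies at the centre of the arm's flange, where the gripper is bolted on; the fingertips stand 178 mm ahead of it and the grasp point (between the pads) lies 159 mm ahead of it; x points along the fingers, y is the direction in which the jaws open and shut, and the axes are right-handed (so a half turn about x gives the same grasp; the last joint's range is limited). The gripper opens to 92 mm and grips with 3 to 60 N. Pads are 19 mm wide; open, the fingers measure 130 mm over their backs; the gripper's body (75 mm by 190 mm) begins 47 mm behind the grasp point.
Start: joints at [1.083, 0.342, 1.524, -0, 1.275, -0.146], TCP at [0.176, 0.495, 0.405] pointing down, gripper open.
Joint ranges: [-2.53, 2.53], [-0.77, 2.02], [0.04, 2.7], [-1, 4.14], [0.28, 2.66], [-3.11, 3.11]. Speed limits (rad/s): [2.57, 2.57, 3.14, 3.14, 3.14, 3.14].

INTERFACE

Orientations are given as [roll, pitch, yaw] about the fixed x, y, z axes, in that order (R = Rz(yaw) Ry(pitch) Rx(roll)).
In Python, from cell import readout, cams, workorder gives the robot as it stands.
- The arm moves only by the shell command python3 -m inch 'ROWS' [FORCE]. ROWS is text: rows parted by semicolons, each of 5 numbers parted by spaces: the shift along the world's x, y, z in mm, then the turn about the world's z in rad, then the opening, from 0 (shut) to 1 (fully open). A call has 1 to 8 rows; each row shifts and turns the commanded pose from where the row before left it; what a row does not reach is not made up. A row lasts 1/12 s, in which the tool goes at most 41.7 mm and 7.16 degrees, less where a joint would pass 70% of its speed; a pose out of reach is approached as far as the arm can. A call is refused whole if a number of a shift passes 41.7 or a number of a turn 0.125, either way. A call with a gripper value outside its range is refused whole. The fingers move at their own pace and stop on an object; FORCE is the grip in N (left out, the last holds). Time passes only in rows, so rows that do not move let the fingers close. It gives the time, the measured TCP pose, the force and the opening at its end, in the units of the state.
- readout.observe(): the state, without advancing time (a new reading comes with each control period).
- cams.read_camera(name): name is "scene" or "top" or "wrist"; returns a dict with "color" (384x512x3 uint8, red, green, blue), "fx", "fy", "cx", "cy" (pixels), "world_to_cam" (4x4, takes a point from world to camera coordinates); the wrist camera has in their place "T_tool_cam" (4x4, takes a point from camera to tool coordinates, whose origin is the TCP and whose axes are the tool frame's). Camera axes: x right, y down, z forward; pixel columns grow to the right and rows downward; lengths in m; the calibration is good to about 2 mm. A picture is of the moment at which its call begins: read the wrist's pose just before it. There is no depth.
- workorder.hand_in(): hands the job in, once; it reports no verdict.
The state is a dict: "time": time; "qpos": joint angles; "qvel": joint speeds; "joint_efforts": joint torques, N m; "tool_pos": TCP position; "tool_rot": TCP orientation; "contact_force": force on the tool from outside, world axes, zero at the start; "torque": the same for the moment, N m; "opening": finger opening in m.
Only numpy, scipy, OpenCV 4.12 (cv2) and the standard library are available. Lean on these libraries where they do the work, as an engineer would, in place of code of your own. Each camera call takes 0.05 s, during which the arm holds its last target.

## Working session

There is one attempt and no reset: what is moved stays moved. The work goes in short steps, Python scripts to look and compute and a shell command to move; the robot and the scene stay as the last step left them, time stands still between calls to the robot, and variables do not carry over. Pictures are saved under pics/ and viewed, and the job is handed in when it is done.

```bash
ls -la; mkdir -p pics
python3 - <<'E'
from cell import readout, cams
import cv2
print(readout.observe())
for n in ["scene","top","wrist"]:
    c=cams.read_camera(n); cv2.imwrite(f"pics/a_{n}.png",c["color"][:,:,::-1])
    print(n,{k:v for k,v in c.items() if k!="color"})
E
```

```text
total 12
drwxr-xr-x  3 agent agent 4096 Dec  6 16:11 .
drwxr-xr-x 23 root  root  4096 Dec  6 16:11 ..
drwxr-xr-x  2 agent agent 4096 Dec  6 16:11 pics
{'time': 0.0, 'qpos': array([ 1.08300971e+00,  3.42694323e-01,  1.52503365e+00, -7.53261561e-06,
        1.27538091e+00, -1.45977002e-01]), 'qvel': array([-0.00091338,  0.00020382, -0.00053724,  0.00013637, -0.00121227,
       -0.00036613]), 'joint_efforts': array([-7.41390413e-04, -4.31240916e+01, -2.44212896e+01,  7.16469577e-02,
        5.60057920e-02, -1.28123788e-04]), 'tool_pos': array([0.17587697, 0.49451205, 0.40405369]), 'tool_rot': array([-1.71202277,  1.56928008, -2.05383018]), 'contact_force': array([-0.03133097,  0.31375677, -0.18635629]), 'torque': array([ 0.02834547,  0.02190415, -0.00929974]), 'opening': 0.09139634499508839}
scene {'fx': 454.4242674243241, 'fy': 454.4242674243241, 'cx': 265.419282196682, 'cy': 187.4109452419052, 'world_to_cam': array([[ 0.32221704,  0.94637948, -0.02328194, -0.20272483],
       [ 0.50841937, -0.19374432, -0.83903092, -0.18422923],
       [-0.79855239,  0.25851307, -0.54358538,  1.589297
[... 200 characters left out ...]
0.0204178 , -0.99961025,  0.01903859, -0.0043744 ],
       [-0.99382125, -0.02237014, -0.1087148 ,  0.57531354],
       [ 0.10909833, -0.01670124, -0.99389065,  1.11883639],
       [ 0.        ,  0.        ,  0.        ,  1.        ]])}
wrist {'fx': 337.1067763796313, 'fy': 337.1067763796313, 'cx': 250.87839068370687, 'cy': 188.9467045385823, 'T_tool_cam': array([[-4.37945671e-04, -3.04821861e-01,  9.52409283e-01,
         1.96300060e-02],
       [ 9.99999435e-01, -1.05640551e-03,  1.21722806e-04,
        -5.95550008e-04],
       [ 9.69026642e-04,  9.52408797e-01,  3.04822151e-01,
        -8.28934842e-02],
       [ 0.00000000e+00,  0.00000000e+00,  0.00000000e+00,
         1.00000000e+00]])}
```

View pics/a_scene.png

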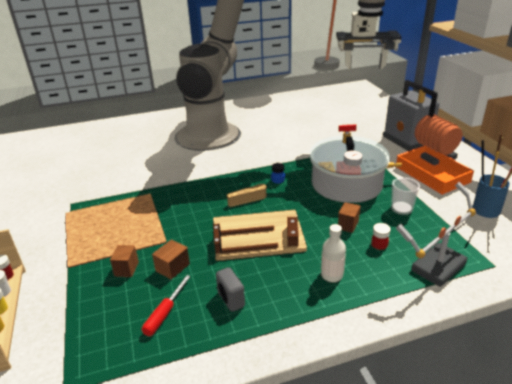

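View pics/a_top.png

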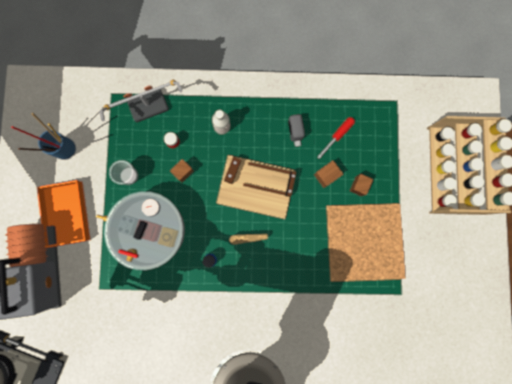

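View pics/a_wrist.png

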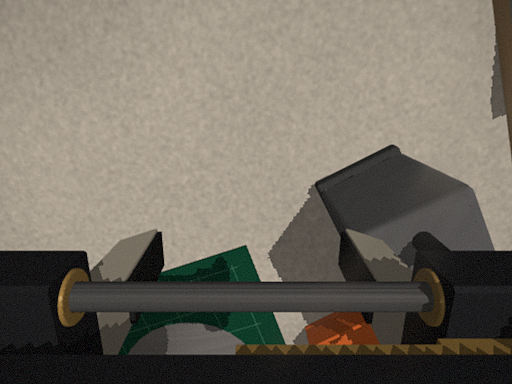

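The top view shows the pot at about (144,230) px, the board at (257,187), the cork pad at (365,243) and the wedge at (249,238). Spacers are at (181,170), (330,173) and (363,184). I'll zoom in on the key regions.

```bash
cat > h.py <<'E'
import numpy as np, cv2, time
from cell import readout, cams
from scipy.spatial.transform import Rotation as R
def tcam(n,c=None):
    c=c or cams.read_camera(n); return c
def ray(c,W,u,v,z):
    d=np.array([(u-c["cx"])/c["fx"],(v-c["cy"])/c["fy"],1.0])
    W=np.asarray(W); Rm=W[:3,:3]; o=-Rm.T@W[:3,3]; d=Rm.T@d
    return o+d*(z-o[2])/d[2]
def proj(c,W,P):
    P=np.atleast_2d(P); q=P@W[:3,:3].T+W[:3,3]
    return np.c_[c["cx"]+c["fx"]*q[:,0]/q[:,2],c["cy"]+c["fy"]*q[:,1]/q[:,2]]
def toolT(s):
    T=np.eye(4); T[:3,:3]=R.from_euler('xyz',s["tool_rot"]).as_matrix(); T[:3,3]=s["tool_pos"]; return T
def get(n):
    s=readout.observe(); c=cams.read_camera(n)
    W=c["world_to_cam"] if n!="wrist" else np.linalg.inv(toolT(s)@c["T_tool_cam"])
    return s,c,W
def crop(img,x0,y0,w,h,k,name):
    i=img[y0:y0+h,x0:x0+w,::-1]; cv2.imwrite("pics/"+name,cv2.resize(i,None,fx=k,fy=k,interpolation=cv2.INTER_CUBIC))
def stat():
    s=readout.observe(); T=toolT(s); yj=T[:3,1]
    print("t %.2f tcp %s grasp %s jawyaw %.4f xdir %s F %s open %.4f q %s"%(s["time"],np.round(s["tool_pos"]*1000,1),np.round((T@[.159,0,0,1])[:3]*1000,1),np.arctan2(yj[1],yj[0]),np.round(T[:3,0],3),np.round(s["contact_force"],1),s["opening"],np.round(s["qpos"],2)))
    return s
E
python3 - <<'E'
from h import *
s,c,W=get("top"); 
crop(c["color"],95,180,100,100,6,"b_pot.png")
crop(c["color"],200,140,120,110,6,"b_board.png")
crop(c["color"],290,100,120,110,6,"b_sp.png")
stat()
for n,u,v,z in [("pot",144,230,.09),("board",257,187,.012),("pad",365,243,.005),("wedge",249,238,.03),("s1",181,170,.05),("s2",330,173,.05),("s3",363,184,.05)]: print(n,np.round(ray(c,W,u,v,z),3))
E
```

```text
t 0.20 tcp [175.9 494.6 404.3] grasp [175.8 494.5 245.3] jawyaw 1.2290 xdir [-0.    -0.001 -1.   ] F [-0.4 -0.4 -0.6] open 0.0917 q [ 1.08  0.34  1.52 -0.    1.28 -0.15]
pot [0.455 0.302 0.09 ]
board [ 0.592 -0.012  0.012]
pad [ 0.43  -0.341  0.005]
wedge [0.438 0.009 0.03 ]
s1 [0.632 0.213 0.05 ]
s2 [ 0.633 -0.225  0.05 ]
s3 [ 0.603 -0.323  0.05 ]
```

View pics/b_pot.png

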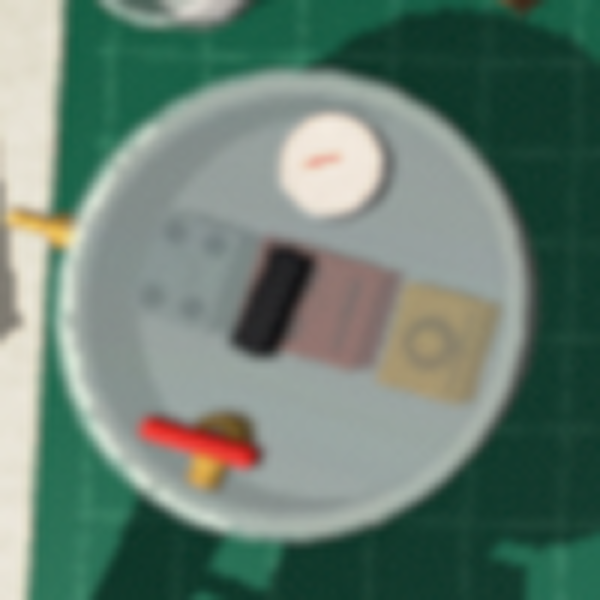

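View pics/b_board.png

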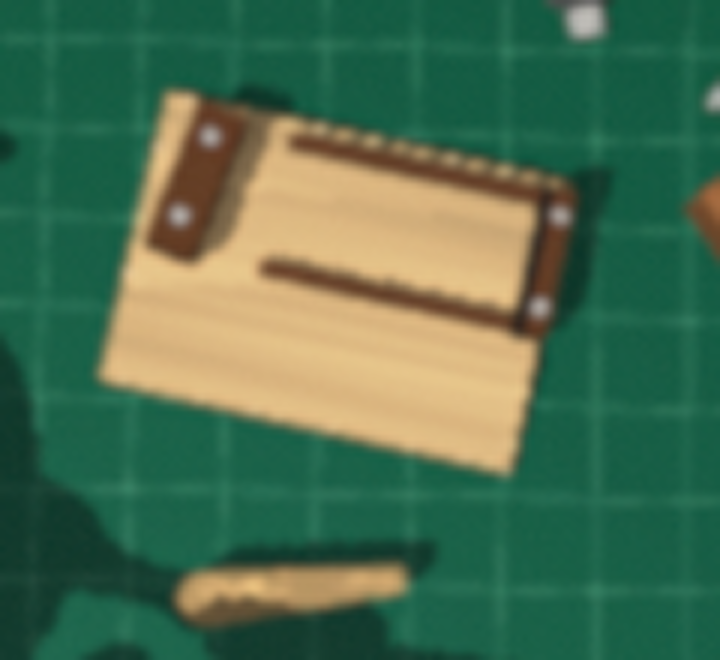

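View pics/b_sp.png

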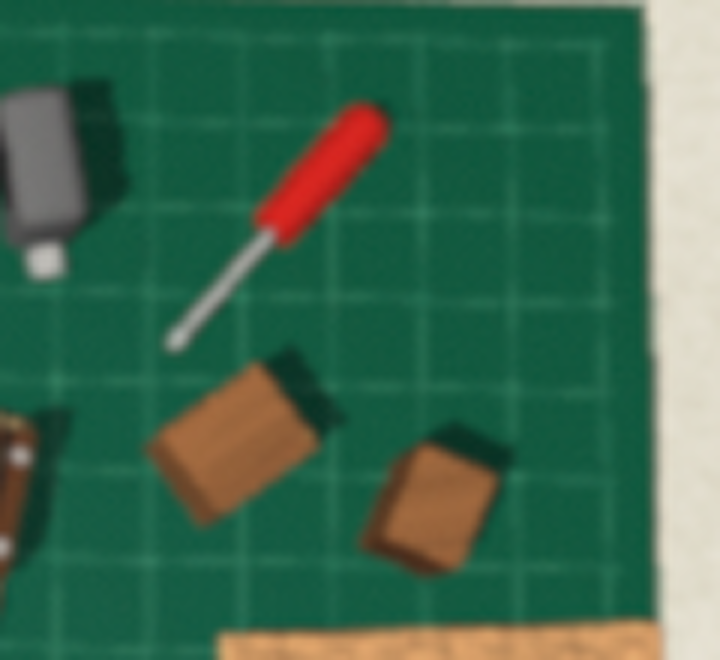

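All three castings are in the pot (40 + 60 + 40 = 140 mm), so no spacers should be needed. Next I work out the lid pose and the other poses.

Run:
```python
from h import *
s,c,W=get("top")
P=lambda x0,y0,k,u,v,z: ray(c,W,x0+(u+.5)/k-.5,y0+(v+.5)/k-.5,z)
p=lambda u,v,z:P(95,180,6,u,v,z)
h=p(272,300,.137);g=p(331,163,.127);t=p(200,441,.150)
print("handle",h,"gauge",g,"tap",t)
print(np.linalg.norm((g-h)[:2]),np.linalg.norm((t-h)[:2]),"lid yaw",np.arctan2(*(g-t)[1::-1]))
a=p(145,427,.151);b=p(255,457,.151);print("tap bar",a,b,np.linalg.norm(a-b),np.arctan2(*(b-a)[1::-1]))
a=p(292,250,.137);b=p(252,350,.137);print("handle bar",a,b,np.linalg.norm(a-b))
print("pot rim l/r/t/b",p(62,295,.085),p(528,295,.085),p(295,70,.085),p(295,538,.085))
q=lambda u,v,z:P(200,140,6,u,v,z)
cs=[q(168,92,.012),q(575,178,.012),q(512,473,.012),q(98,380,.012)]
for x in cs: print("board",x)
print("centre",np.mean(cs,0), [np.linalg.norm(cs[i]-cs[(i+1)%4]) for i in range(4)])
e=cs[0]-cs[1]+cs[3]-cs[2]; print("board y yaw",np.arctan2(e[1],e[0]))
print("wedge butt",q(178,597,.032),"tip",q(408,580,.032))
```

```text
handle [0.45546054 0.30073716 0.137     ] gauge [0.51730587 0.28013572 0.127     ] tap [0.39395168 0.32524074 0.15      ]
0.06518637461481759 0.06621000926048726 lid yaw -0.35055234682822606
tap bar [0.39953671 0.34896595 0.151     ] [0.38762274 0.30089883 0.151     ] 0.04952162468739679 -1.8137609325033188
handle bar [0.47768531 0.29304966 0.137     ] [0.43334569 0.30838663 0.137     ] 0.04691721165636864
pot rim l/r/t/b [0.45605217 0.41141727 0.085     ] [0.46050472 0.19604917 0.085     ] [0.56334532 0.30921676 0.085     ] [0.34723173 0.29835696 0.085     ]
board [0.68804409 0.07942954 0.012     ]
board [ 0.64869092 -0.12820677  0.012     ]
board [ 0.49843451 -0.0977591   0.012     ]
board [0.54055779 0.11052792 0.012     ]
centre [ 0.59393183 -0.0090021   0.012     ] [np.float64(0.21133269712965808), np.float64(0.15331030145584995), np.float64(0.2125037699190304), np.float64(0.15072929037185503)]
board y yaw 1.377352961980967
wedge butt [0.43375046 0.06694434 0.032     ] tip [ 0.44426827 -0.0452167   0.032     ]
```

```bash
python3 -m inch '27 -21 0 -0.12 1; 27 -21 0 -0.12 1;27 -21 0 -0.12 0.25;27 -21 0 -0.12 0.25;27 -21 0 -0.12 0.25;27 -21 0 -0.12 0.25;27 -22 0 -0.12 0.25;27 -22 0 -0.12 0.25'; python3 -m inch '0 0 0 -0.12 0.25;0 0 0 -0.12 0.25;0 0 0 -0.12 0.25;0 0 0 -0.12 0.25;0 0 0 -0.12 0.25;0 0 0 0 0.25;0 0 0 0 0.25'
python3 - <<'E'
from h import *
stat(); s,c,W=get("wrist"); crop(c["color"],0,0,512,384,1.5,"c_w.png")
print(proj(c,W,[[.3945,.3245,.151],[.4555,.301,.137]]))
E
```

```text
time: 0.92
tool_pos: [0.393, 0.3234, 0.4048]
tool_rot: [2.039, 1.571, 0.731]
contact_force: [1.9, -0.1, 0.1]
opening: 0.0563
time: 1.5
tool_pos: [0.3919, 0.3246, 0.4046]
tool_rot: [-0.426, 1.571, -2.324]
contact_force: [-0.8, 0.1, -0.6]
opening: 0.0231
t 1.50 tcp [391.9 324.6 404.6] grasp [391.9 324.6 245.6] jawyaw -0.3274 xdir [-0. -0. -1.] F [-0.8  0.1 -0.6] open 0.0231 q [ 0.54  0.31  1.57 -0.    1.26  0.87]
[[254.41342451 197.72308369]
 [338.30271752 194.9041338 ]]
```

View pics/c_w.png

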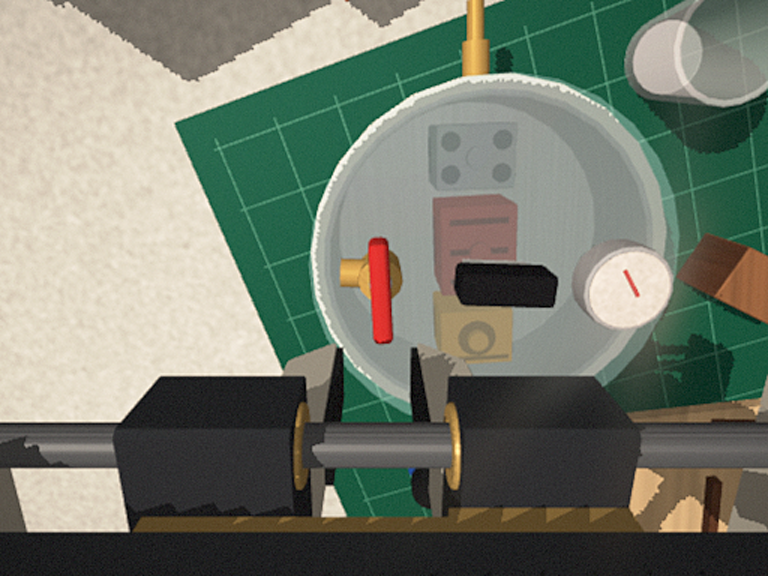

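Run:
```python
from h import *
s,c,W=get("wrist")
f=lambda u,v,z: ray(c,W,u/1.5-.17,v/1.5-.17,z)
a=f(377,240,.151);b=f(384,341,.151);print(a,b,(a+b)/2,np.arctan2(*(a-b)[1::-1]),np.linalg.norm(a-b))
g=f(628,284,.127);print("gauge",g)
for p in [(457,264),(545,264),(555,277),(555,303),(457,300)]: print(f(*p,.137))
t=(a+b)/2; print("yaw",np.arctan2(*(g-t)[1::-1]), (g+t)/2)
```

```text
[0.40144429 0.35221145 0.151     ] [0.38804475 0.3018562  0.151     ] [0.39474452 0.32703382 0.151     ] 1.310722978067905 0.052107577844580935
gauge [0.51934233 0.28087011 0.127     ]
[0.43495418 0.32428387 0.137     ]
[0.4773378 0.3098408 0.137    ]
[0.4806289  0.30141737 0.137     ]
[0.47750007 0.28751651 0.137     ]
[0.42958507 0.30560207 0.137     ]
yaw -0.3548212123332033 [0.45704342 0.30395197 0.139     ]
```

```bash
python3 -m inch '1 0.5 -25 0.06 0.25;1 0.5 -25 0 0.25;0.8 0.4 -25 0 0.25;0 0 -15 0 0.25;0 0 -9 0 0.25;0 0 0 0 0.25'; python3 -m inch '0 0 0 0 0; 0 0 0 0 0;0 0 0 0 0;0 0 0 0 0; 0 0 0 0 0' 15
python3 - <<'E'
from h import *
stat(); s,c,W=get("wrist"); crop(c["color"],0,0,512,384,1.5,"d_w.png")
E
```

```text
time: 2.1
tool_pos: [0.3946, 0.3259, 0.3041]
tool_rot: [-0.655, 1.568, -2.495]
contact_force: [0.6, 0.0, -4.9]
opening: 0.023
time: 2.52
tool_pos: [0.3947, 0.3261, 0.3061]
tool_rot: [2.368, 1.57, 0.526]
contact_force: [0.6, 0.9, -4.7]
opening: 0.0225
t 2.52 tcp [394.7 326.1 306.1] grasp [394.8 326.1 147.1] jawyaw -0.2708 xdir [ 0.  0. -1.] F [ 0.6  0.9 -4.7] open 0.0225 q [ 0.54  0.42  1.7  -0.    1.02  0.81]
```

View pics/d_w.png

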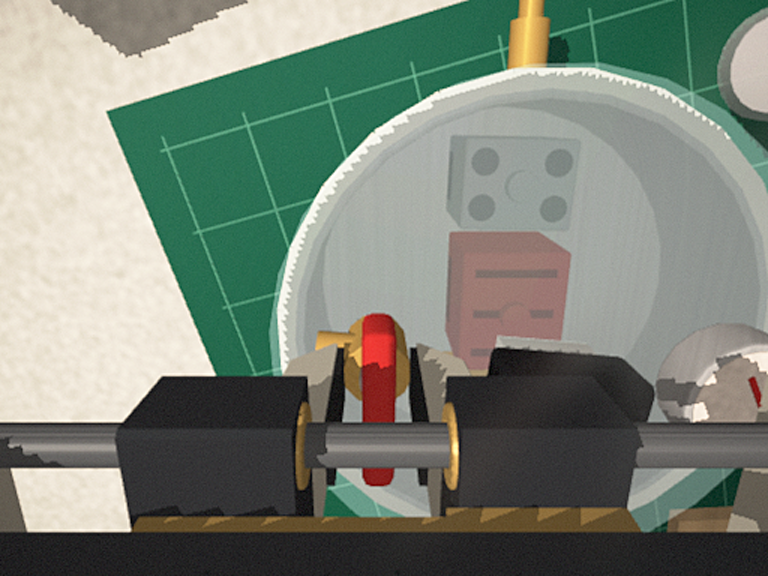

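```bash
python3 -m inch '0 0 0 0 0.28; 0 0 0 0 0.28; 0 0 6 0 0.28; 0 0 0 0 0;0 0 0 0 0; 0 0 0 0 0;0 0 0 0 0' 15
python3 - <<'E'
from h import *
stat()
E
```

```text
time: 3.15
tool_pos: [0.3947, 0.3261, 0.3121]
tool_rot: [2.823, 1.57, 0.981]
contact_force: [-1.4, 1.0, 4.8]
opening: 0.0099
t 3.15 tcp [394.7 326.1 312.1] grasp [394.7 326.2 153.1] jawyaw -0.2711 xdir [ 0.  0. -1.] F [-1.4  1.   4.8] open 0.0099 q [0.54 0.41 1.69 0.   1.03 0.81]
```

```bash
python3 -m inch '0 0 0 0.12 0;0 0 0 0.12 0;0 0 0 0.12 0;0 0 0 0.12 0;0 0 0 0.12 0;0 0 0 0.12 0' 15;python3 -m inch '0 0 0 0.12 0;0 0 0 0.12 0;0 0 0 0.12 0;0 0 0 0.12 0;0 0 0 0.12 0;0 0 0 0.12 0;0 0 0 0.06 0;0 0 0 0 0' 15
python3 - <<'E'
from h import *
stat(); s,c,W=get("wrist"); crop(c["color"],0,0,512,384,1.5,"e_w.png")
s,c,W=get("top"); crop(c["color"],95,180,100,100,6,"e_t.png")
E
```

```text
time: 3.65
tool_pos: [0.3949, 0.3261, 0.3121]
tool_rot: [1.721, 1.57, 0.605]
contact_force: [0.2, 0.4, 2.9]
opening: 0.0102
time: 4.32
tool_pos: [0.395, 0.3263, 0.3121]
tool_rot: [1.097, 1.569, 0.756]
contact_force: [0.8, 2.0, 2.8]
opening: 0.0098
t 4.32 tcp [395.  326.3 312.1] grasp [395.2 326.5 153.1] jawyaw 1.2306 xdir [ 0.001  0.001 -1.   ] F [0.8 2.  2.8] open 0.0098 q [ 0.54  0.41  1.69  0.    1.03 -0.69]
```

View pics/e_w.png

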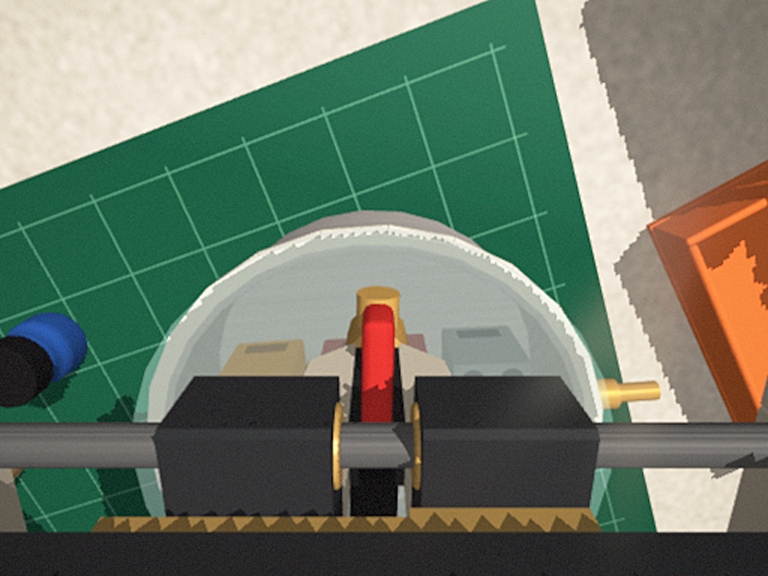

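```bash
python3 -m inch '0 0 0 0 0.25;0 0 0 0 0.25;0 0 30 0 0.25;0 0 40 0 0.5;0 0 0 0 0.5'
python3 - <<'E'
from h import *
stat(); s,c,W=get("wrist"); crop(c["color"],0,0,512,384,1.5,"f_w.png")
s,c,W=get("scene"); crop(c["color"],290,110,120,100,6,"f_s.png")
E
```

```text
time: 4.83
tool_pos: [0.3957, 0.3266, 0.3878]
tool_rot: [0.86, 1.561, 0.518]
contact_force: [0.5, 0.9, 0.7]
opening: 0.0318
t 4.83 tcp [395.7 326.6 387.8] grasp [397.1 327.4 228.8] jawyaw 1.2285 xdir [ 0.009  0.005 -1.   ] F [0.5 0.9 0.7] open 0.0318 q [ 0.54  0.33  1.59 -0.    1.21 -0.69]
```

View pics/f_w.png

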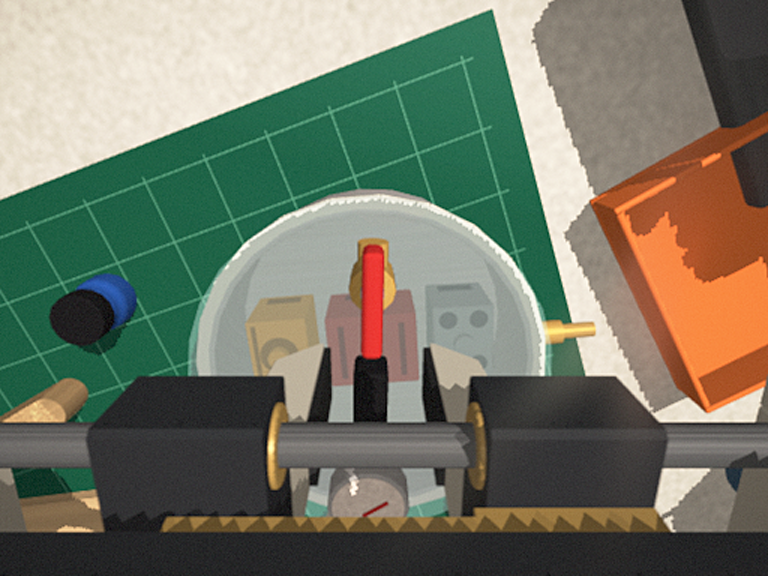

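View pics/f_s.png

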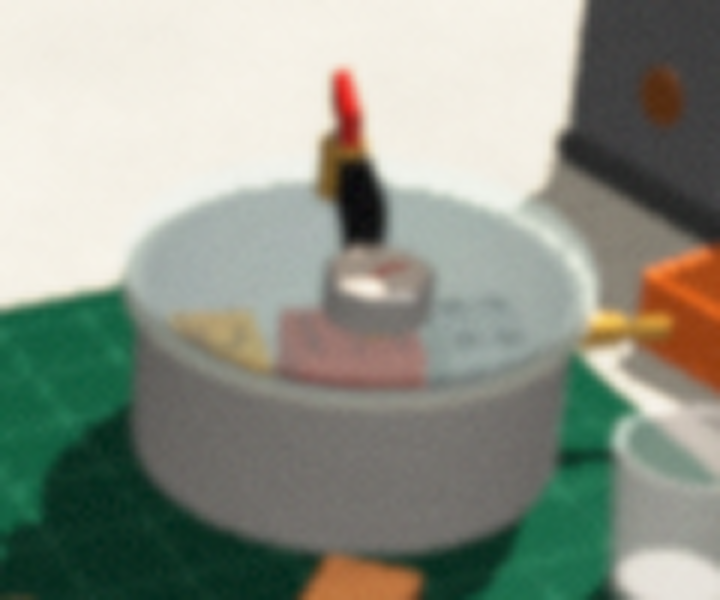

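```bash
python3 -m inch '20 -8 0 0 0.5;20 -8 0 0 0.5;20.5 -7 0 0 0.5;0 0 0 0 0.5'
python3 - <<'E'
from h import *
stat(); s,c,W=get("wrist"); crop(c["color"],0,0,512,384,1.5,"g_w.png")
E
```

```text
time: 5.27
tool_pos: [0.4577, 0.3016, 0.3797]
tool_rot: [-1.776, 1.569, -2.12]
contact_force: [-0.6, -0.9, -0.8]
opening: 0.046
t 5.27 tcp [457.7 301.6 379.7] grasp [457.5 301.3 220.7] jawyaw 1.2264 xdir [-0.001 -0.002 -1.   ] F [-0.6 -0.9 -0.8] open 0.0460 q [ 0.44  0.41  1.5  -0.    1.24 -0.78]
```

View pics/g_w.png

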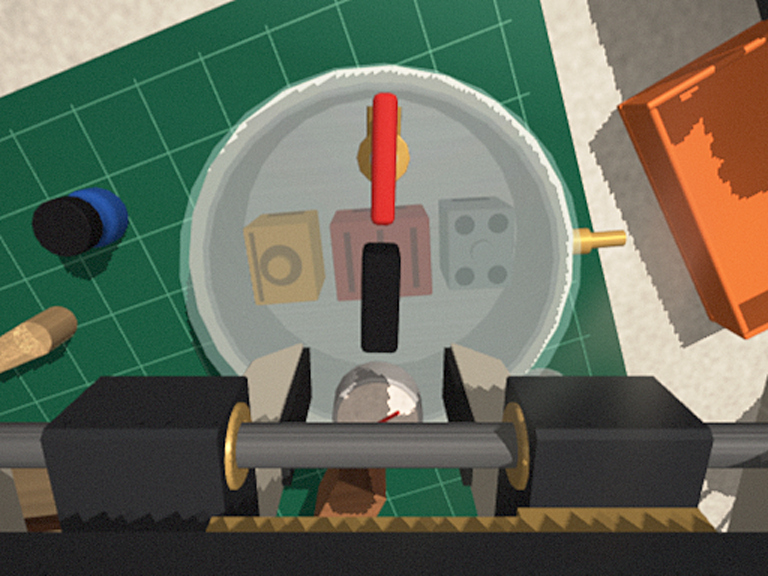

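Run:
```python
from h import *
s,c,W=get("wrist")
f=lambda u,v,z: ray(c,W,(u+.5)/1.5-.5,(v+.5)/1.5-.5,z)
Ri=np.linalg.inv(W); print("cam",Ri[:3,3])
a=f(380,242,.137);b=f(380,352,.137);print("handle",a,b,np.linalg.norm(a-b),(a+b)/2)
a=f(385,94,.151);b=f(382,222,.151);print("tap",a,b,np.linalg.norm(a-b),(a+b)/2,np.arctan2(*(b-a)[1::-1]))
# pot rim circle top (gasket outer) at z .085
for nm,cs in {"gear":[(250,220),(319,212),(324,300),(256,304)],"sump":[(332,212),(427,206),(432,295),(337,300)],"block":[(441,206),(510,200),(515,285),(449,290)]}.items():
    p=np.array([f(u,v,.058) for u,v in cs]); e=p[1]-p[0]+p[2]-p[3]; print(nm,p.mean(0),"thick",np.linalg.norm(e)/2,"wid",np.linalg.norm(p[3]-p[0]+p[2]-p[1])/2,"yaw y",np.arctan2(e[1],e[0]))
```

```text
cam [0.37796833 0.3295336  0.3602333 ]
handle [0.42650457 0.31324255 0.137     ] [0.4777656  0.29492479 0.137     ] 0.05443559329564179 [0.45213508 0.30408367 0.137     ]
tap [0.36883619 0.3358436  0.151     ] [0.41569445 0.3179271  0.151     ] 0.050166699854133794 [0.39226532 0.32688535 0.151     ] -0.3652033046676406
gear [0.43510534 0.24965357 0.058     ] thick 0.04272902571881269 wid 0.05493316111126786 yaw y 1.3144331132592189
sump [0.45148219 0.30598354 0.058     ] thick 0.05859611728259652 wid 0.056205032677099316 yaw y 1.2854031771610241
block [0.46669474 0.36349923 0.058     ] thick 0.04123898728872194 wid 0.05351288985372329 yaw y 1.309532327565044
```

```bash
python3 -m inch '-2 1.5 -30 0 0.5;0 0 -30 0 0.5;0 0 -20 0 0.5;0 0 -13 0 0.5;0 0 0 0 0.5'; python3 -m inch '0 0 0 0 0; 0 0 0 0 0;0 0 0 0 0;0 0 0 0 0;0 0 0 0 0' 45
python3 - <<'E'
from h import *
stat()
E
```

```text
time: 5.78
tool_pos: [0.4512, 0.3044, 0.2851]
tool_rot: [-2.369, 1.563, -2.71]
contact_force: [-1.0, -0.9, -0.6]
opening: 0.046
time: 6.2
tool_pos: [0.4533, 0.3046, 0.2896]
tool_rot: [0.735, 1.569, 0.394]
contact_force: [-1.4, 0.1, 1.9]
opening: 0.0174
t 6.20 tcp [453.3 304.6 289.6] grasp [453.5 304.6 130.6] jawyaw 1.2289 xdir [ 0.001  0.001 -1.   ] F [-1.4  0.1  1.9] open 0.0174 q [ 0.45  0.5   1.62 -0.    1.02 -0.78]
```

```bash
python3 -m inch '0 0 5 0 0;0 0 15 0 0;0 0 25 0 0;0 0 30 0 0;0 0 15 0 0;0 0 0 0 0;0 0 0 0 0'
python3 - <<'E'
from h import *
stat(); s,c,W=get("scene"); crop(c["color"],50,80,400,240,2,"h_s.png")
s,c,W=get("top")
p=np.array([ray(c,W,u,v,.005) for u,v in [(327,205),(402,203),(405,281),(331,282)]]);print(p,p.mean(0))
E
```

```text
time: 6.78
tool_pos: [0.453, 0.3044, 0.3786]
tool_rot: [1.408, 1.571, 1.066]
contact_force: [-0.2, -0.3, -6.5]
opening: 0.0178
t 6.78 tcp [453.  304.4 378.6] grasp [453.  304.4 219.6] jawyaw 1.2290 xdir [ 0.  0. -1.] F [-0.2 -0.3 -6.5] open 0.0178 q [ 0.45  0.4   1.51  0.    1.23 -0.78]
[[ 0.54215307 -0.22619542  0.005     ]
 [ 0.55329119 -0.45599133  0.005     ]
 [ 0.31971723 -0.45976755  0.005     ]
 [ 0.31276707 -0.2378704   0.005     ]] [ 0.43198214 -0.34495618  0.005     ]
```

View pics/h_s.png

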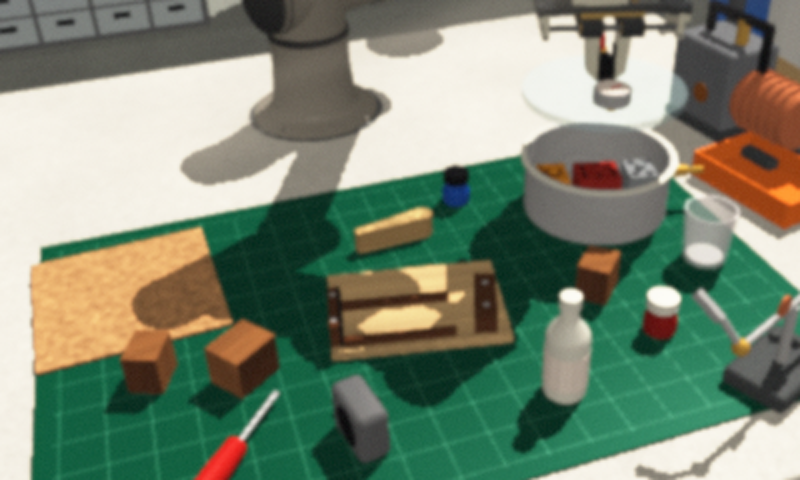

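```bash
python3 -m inch '-1 -20 0 0 0;-1 -35 0 0 0;-1 -40 0 0 0;-2 -40 0 0 0;-2 -40 0 0 0;-2 -40 0 0 0;-2 -40 0 0 0;-1 -40 0 0 0';python3 -m inch '-1 -40 0 0 0;-1 -40 0 0 0;-1 -40 0 0 0;-1 -40 0 0 0;-1 -40 0 0 0;-1 -40 0 0 0;-1 -40 0 0 0;-1 -40 0 0 0'
python3 -m inch '-1 -24 0 0 0;-1 -10 0 0 0;0 0 0 0 0;0 0 0 0 0;0 0 0 0 0'
python3 - <<'E'
from h import *
stat(); s,c,W=get("wrist"); crop(c["color"],0,0,512,384,1.5,"i_w.png")
E
```

```text
time: 7.55
tool_pos: [0.4402, 0.0079, 0.3772]
tool_rot: [-2.989, 1.567, 2.952]
contact_force: [0.8, -0.1, -5.3]
opening: 0.018
time: 8.22
tool_pos: [0.4324, -0.3123, 0.3768]
tool_rot: [2.645, 1.567, 2.303]
contact_force: [0.7, -0.2, -6.1]
opening: 0.0174
time: 8.63
tool_pos: [0.4313, -0.3432, 0.3778]
tool_rot: [2.453, 1.568, 2.112]
contact_force: [-0.1, 0.4, -6.0]
opening: 0.0178
t 8.63 tcp [ 431.3 -343.2  377.8] grasp [ 431.  -342.8  218.8] jawyaw 1.2298 xdir [-0.001  0.002 -1.   ] F [-0.1  0.4 -6. ] open 0.0178 q [-0.81  0.41  1.49  0.    1.24 -2.04]
```

View pics/i_w.png

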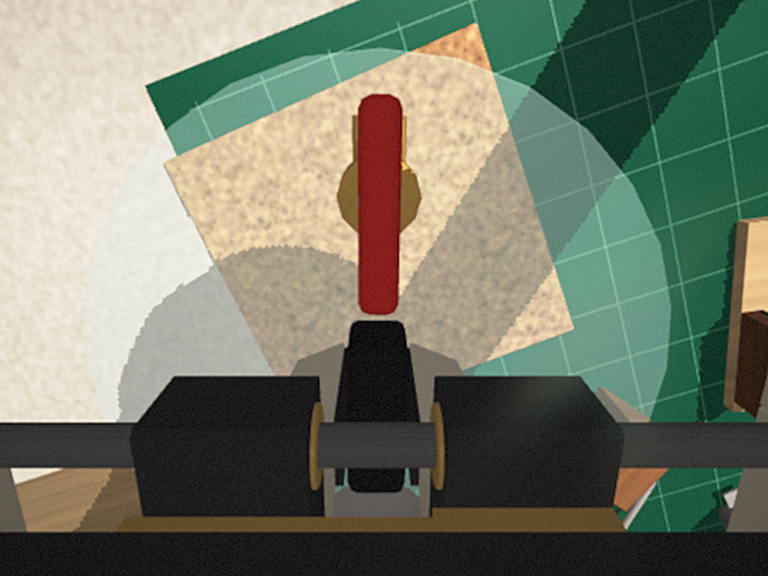

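```bash
python3 -m inch '0 0 -30 0 0;0 0 -35 0 0;0 0 -35 0 0;0 0 -30 0 0;0 0 -20 0 0;0 0 -10 0 0;0 0 -4 0 0;0 0 0 0 0'
python3 - <<'E'
from h import *
stat()
E
```

```text
time: 9.35
tool_pos: [0.4317, -0.344, 0.2148]
tool_rot: [2.264, 1.57, 1.924]
contact_force: [-0.0, 0.1, -6.2]
opening: 0.0177
t 9.35 tcp [ 431.7 -344.   214.8] grasp [ 431.6 -343.9   55.8] jawyaw 1.2300 xdir [-0.  0. -1.] F [-0.   0.1 -6.2] open 0.0177 q [-0.81  0.61  1.67  0.    0.86 -2.04]
```

```bash
python3 -m inch '0 0 -2 0 0;0 0 -2 0 0;0 0 -1 0 0;0 0 0 0 0;0 0 0 0 0'
python3 - <<'E'
from h import *
stat()
E
```

```text
time: 9.77
tool_pos: [0.4313, -0.3446, 0.2103]
tool_rot: [-0.368, 1.57, -0.71]
contact_force: [-0.1, -0.4, -5.3]
opening: 0.0177
t 9.77 tcp [ 431.3 -344.6  210.3] grasp [ 431.4 -344.7   51.3] jawyaw 1.2289 xdir [ 0.001 -0.001 -1.   ] F [-0.1 -0.4 -5.3] open 0.0177 q [-0.81  0.62  1.68  0.    0.85 -2.04]
```

```bash
python3 -m inch '0 0 -1 0 0;0 0 0 0 0'; python3 -m inch '0 0 -1 0 0;0 0 0 0 0';  python3 -m inch '0 0 0 0 0.6;0 0 0 0 0.6;0 0 0 0 0.6;0 0 0 0 0.6;0 0 0 0 0.6'
python3 - <<'E'
from h import *
stat()
E
```

```text
time: 9.93
tool_pos: [0.4314, -0.3446, 0.2097]
tool_rot: [-0.415, 1.57, -0.757]
contact_force: [-3.0, 1.2, 2.9]
opening: 0.0181
time: 10.1
tool_pos: [0.4313, -0.3445, 0.2096]
tool_rot: [-0.475, 1.569, -0.817]
contact_force: [-4.9, 4.0, 12.2]
opening: 0.0181
time: 10.52
tool_pos: [0.4313, -0.3446, 0.2077]
tool_rot: [0.032, 1.571, -0.31]
contact_force: [0.6, -0.0, -0.1]
opening: 0.046
t 10.52 tcp [ 431.3 -344.6  207.7] grasp [ 431.3 -344.6   48.7] jawyaw 1.2289 xdir [ 0. -0. -1.] F [ 0.6 -0.  -0.1] open 0.0460 q [-0.81  0.62  1.68  0.    0.84 -2.04]
```

```bash
python3 -m inch '0 0 20 0 0.6;0 0 35 0 0.6;0 0 40 0 0.6;0 0 40 0 0.6;0 0 35 0 0.6;0 0 0 0 0.6'
python3 - <<'E'
from h import *
stat(); s,c,W=get("wrist"); crop(c["color"],0,0,512,384,1.5,"j_w.png")
s,c,W=get("scene"); crop(c["color"],50,80,400,240,2,"j_s.png")
E
```

```text
time: 11.02
tool_pos: [0.4321, -0.3453, 0.3853]
tool_rot: [-0.466, 1.557, -0.808]
contact_force: [1.3, -1.3, 0.4]
opening: 0.0552
t 11.02 tcp [ 432.1 -345.3  385.3] grasp [ 433.6 -346.8  226.4] jawyaw 1.2291 xdir [ 0.009 -0.01  -1.   ] F [ 1.3 -1.3  0.4] open 0.0552 q [-0.81  0.41  1.48  0.    1.24 -2.04]
```

View pics/j_w.png

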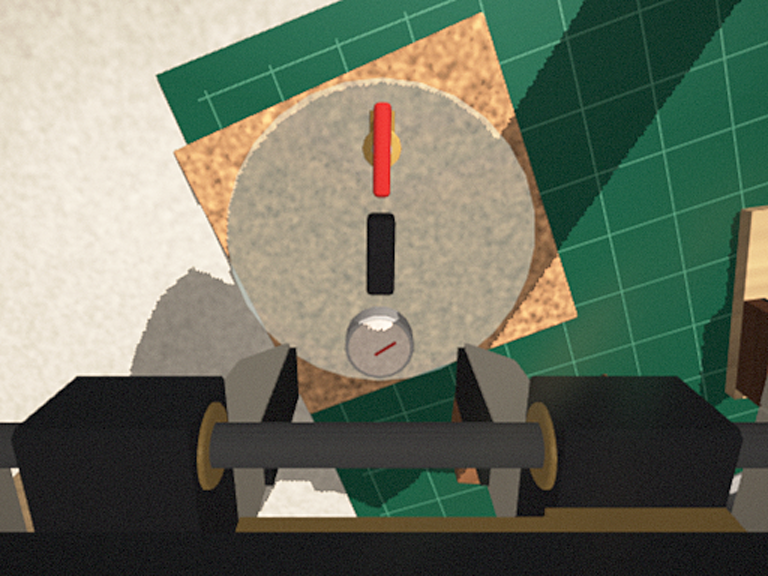

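View pics/j_s.png

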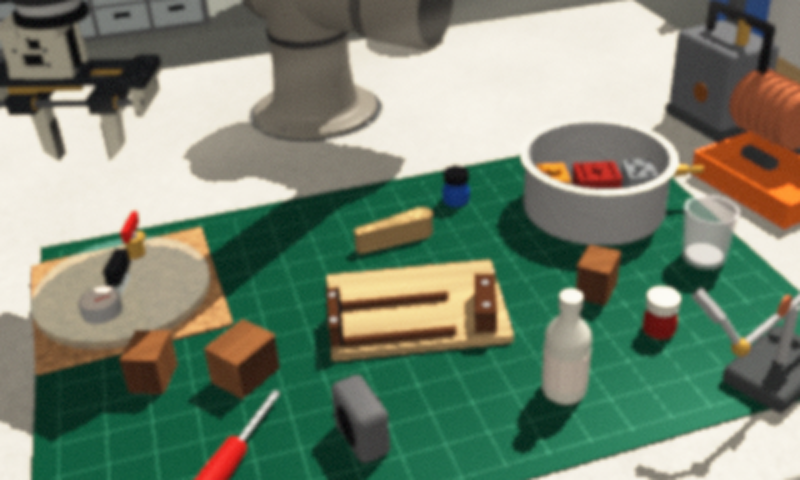

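```bash
python3 -m inch '13 30 0 -0.12 0.7;13 30 5 -0.12 0.7;13 30 5 -0.12 0.7;13 30 5 -0.12 0.7;13 30 5 -0.12 0.7;13 30 5 -0.12 0.7;13 30 5 -0.12 0.7;13 30 5 -0.12 0.7'; python3 -m inch '14 31 5 -0.12 0.7;14 31 5 -0.12 0.7;15 31 5 -0.12 0.7;15 31 5 -0.1 0.7;0 0 0 0 0.7;0 0 0 0 0.7'
python3 - <<'E'
from h import *
stat(); s,c,W=get("wrist"); crop(c["color"],0,0,512,384,1.5,"k_w.png"); np.savez("k.npz",W=W,i=c["color"])
E
```

```text
time: 11.78
tool_pos: [0.5355, -0.1029, 0.4109]
tool_rot: [-2.168, 1.567, 2.807]
contact_force: [0.9, -0.6, -0.3]
opening: 0.0642
time: 12.28
tool_pos: [0.5936, 0.0212, 0.4305]
tool_rot: [-1.429, 1.567, 3.096]
contact_force: [0.9, -0.7, -0.1]
opening: 0.0642
t 12.28 tcp [593.6  21.2 430.5] grasp [593.1  21.2 271.5] jawyaw -0.1870 xdir [-0.003  0.    -1.   ] F [ 0.9 -0.7 -0.1] open 0.0642 q [-0.09  0.45  1.28 -0.    1.41  0.09]
```

View pics/k_w.png

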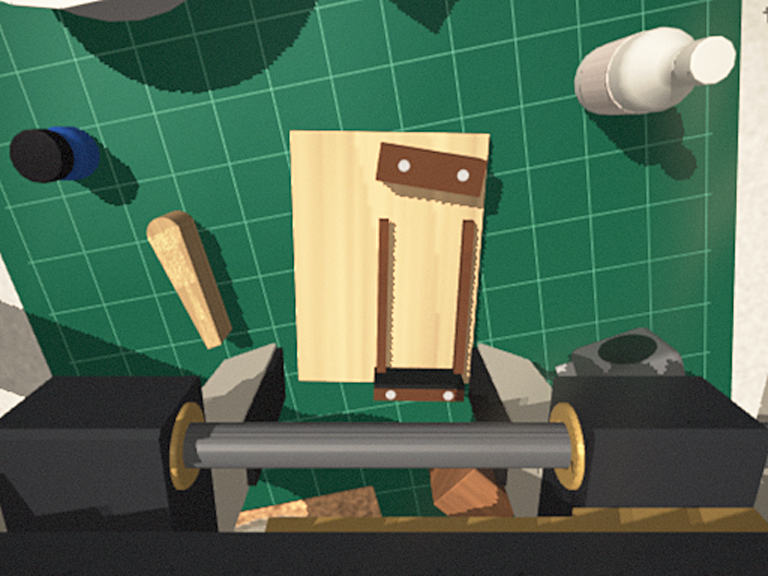

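```bash
cat >> h.py <<'E'
def fit2(B,P):
    B=np.array(B);P=np.array(P)[:,:2]; b=B.mean(0);p=P.mean(0)
    H=(B-b).T@(P-p); th=np.arctan2(H[0,1]-H[1,0],H[0,0]+H[1,1])
    Rm=np.array([[np.cos(th),-np.sin(th)],[np.sin(th),np.cos(th)]]); t=p-Rm@b
    return th,t,(P-(B@Rm.T+t))
E
python3 - <<'E'
from h import *
d=np.load("k.npz");W=d["W"]; c=cams.read_camera("wrist")
f=lambda u,v,z: ray(c,W,(u+.5)/1.5-.5,(v+.5)/1.5-.5,z)
L=[((-75,105),291,130,.012),((75,105),489,133,.012),((-75,-105),299,380,.012),((-7,40),378,219,.022),((1,40),388,219,.022),((59,40),463,220,.022),((67,40),476,220,.022)]
B=[np.array(l[0])/1000 for l in L]; P=[f(*l[1:]) for l in L]
th,t,r=fit2(B,P); print(th,t); print(np.round(r*1000,1))
for nm,u,v in [("butt",163,216),("tip",218,345)]: print(nm,f(u,v,.032))
cs=[f(148,232,.032),f(185,215,.032),f(226,335,.032),f(208,347,.032)]
E
```

```text
-0.20159861550939207 [ 0.59486975 -0.0090984 ]
[[ 0.7 -0.1]
 [ 0.3 -0.1]
 [-0.4 -0.8]
 [-0.6  0.2]
 [-0.8  0.4]
 [-0.6  0.4]
 [ 1.4  0.1]]
butt [0.4367308  0.06600895 0.032     ]
tip [ 0.44772471 -0.0442738   0.032     ]
```

```bash
python3 -m inch '-17 36 0 -0.01 0.75;-17 36 0 -0.01 0.75;-17 36 0 -0.01 0.75;-17 36 0 -0.01 0.75;-17 36 0 -0.01 0.75;-17 36 0 -0.01 0.75;-18 36 0 -0.01 0.75;-18 36 0 -0.01 0.75'; python3 -m inch '0 0 0 0 0.75;0 0 0 0 0.75'
python3 - <<'E'
from h import *
stat(); s,c,W=get("wrist"); crop(c["color"],0,0,512,384,1.5,"l_w.png"); np.savez("l.npz",W=W,i=c["color"])
E
```

```text
time: 13.05
tool_pos: [0.4545, 0.3074, 0.4322]
tool_rot: [-0.515, 1.57, -2.359]
contact_force: [0.6, -0.1, 0.6]
opening: 0.0687
time: 13.22
tool_pos: [0.4545, 0.3079, 0.4321]
tool_rot: [-0.483, 1.569, -2.321]
contact_force: [-0.1, -0.2, -0.0]
opening: 0.0686
t 13.22 tcp [454.5 307.9 432.1] grasp [454.4 307.7 273.1] jawyaw -0.2679 xdir [-0.001 -0.001 -1.   ] F [-0.1 -0.2 -0. ] open 0.0686 q [ 0.46  0.37  1.41 -0.    1.37  0.72]
```

View pics/l_w.png

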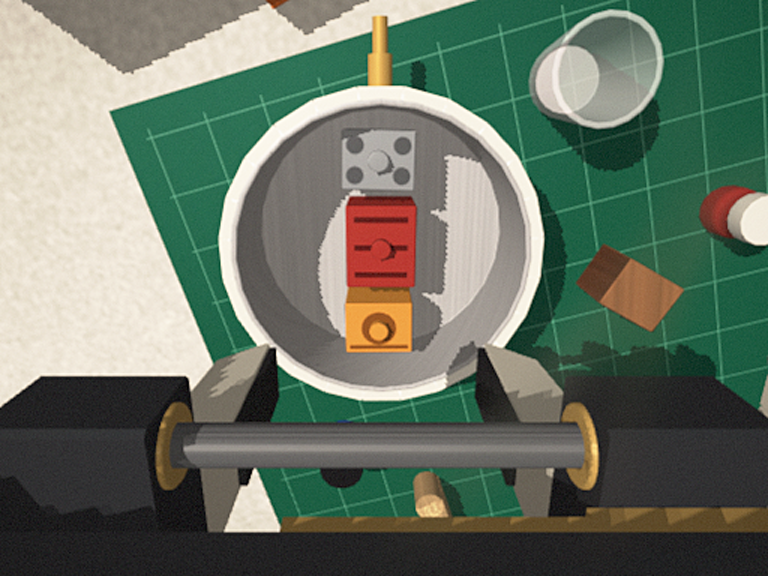

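Run:
```python
from h import *
d=np.load("l.npz");W=d["W"]; c=cams.read_camera("wrist")
f=lambda u,v,z: ray(c,W,(u+.5)/1.5-.5,(v+.5)/1.5-.5,z)
for nm,cs in {"gear":[(347,303),(411,302),(411,352),(347,352)],"sump":[(348,207),(416,205),(415,286),(347,285)],"block":[(343,130),(415,129),(414,190),(342,190)]}.items():
    p=np.array([f(u,v,.058) for u,v in cs]); e=p[0]-p[3]+p[1]-p[2]; x=p[1]-p[0]+p[2]-p[3]
    print(nm,p.mean(0),"thick",np.linalg.norm(e)/2,"wid",np.linalg.norm(x)/2,"yaw x",np.arctan2(x[1],x[0]), "yaw y",np.arctan2(e[1],e[0]))
im=d["i"].astype(int); 
m=((im.min(2)>195)&(im.max(2)-im.min(2)<30)).astype(np.uint8); m[:, :140]=0; m[:,365:]=0; m[270:]=0; m[:50]=0
n,l,st,_=cv2.connectedComponentsWithStats(m); k=1+np.argmax(st[1:,4]); print(st[k])
cn=max(cv2.findContours((l==k).astype(np.uint8),cv2.RETR_EXTERNAL,cv2.CHAIN_APPROX_NONE)[0],key=len)[:,0]
pt=np.array([ray(c,W,u,v,.085) for u,v in cv2.convexHull(cn)[:,0]])[:,:2]
from scipy.optimize import least_squares
r=least_squares(lambda q:np.hypot(*(pt-q[:2]).T)-q[2],[.455,.304,.1],loss='soft_l1',f_scale=.001); print("rim",r.x,np.abs(r.fun).max())
```

```text
gear [0.43849642 0.24360028 0.058     ] thick 0.04044462326848712 wid 0.04843900067928856 yaw x -0.260984713013169 yaw y 1.303568720753547
sump [0.45682386 0.30372201 0.058     ] thick 0.058607707670928384 wid 0.04889316734240589 yaw x -0.2626011058166237 yaw y 1.2929973104341148
block [0.47075841 0.36266641 0.058     ] thick 0.04020931729538147 wid 0.04914591791215467 yaw x -0.2624026096944281 yaw y 1.2862760432620766
[ 146   58  216  174 4528]
rim [0.45581821 0.30309246 0.1074189 ] 0.006518842415448631
```

```bash
python3 -m inch '-8 -32 -20 0.003 0.75;-8 -32 -30 0 0.75;0 0 -40 0 0.75;0 0 -40 0 0.75;0 0 -30 0 0.75;0 0 0 0 0.75;0 0 0 0 0.75'
python3 - <<'E'
from h import *
stat(); s,c,W=get("wrist"); crop(c["color"],0,0,512,384,1.5,"m_w.png"); np.savez("l.npz",W=W,i=c["color"])
E
```

```text
time: 13.9
tool_pos: [0.4404, 0.244, 0.2741]
tool_rot: [-0.857, 1.568, -2.698]
contact_force: [-0.7, -0.8, 2.0]
opening: 0.0685
t 13.90 tcp [440.4 244.  274.1] grasp [439.9 243.8 115.1] jawyaw -0.2705 xdir [-0.003 -0.001 -1.   ] F [-0.7 -0.8  2. ] open 0.0685 q [ 0.35  0.45  1.76 -0.    0.93  0.62]
```

View pics/m_w.png

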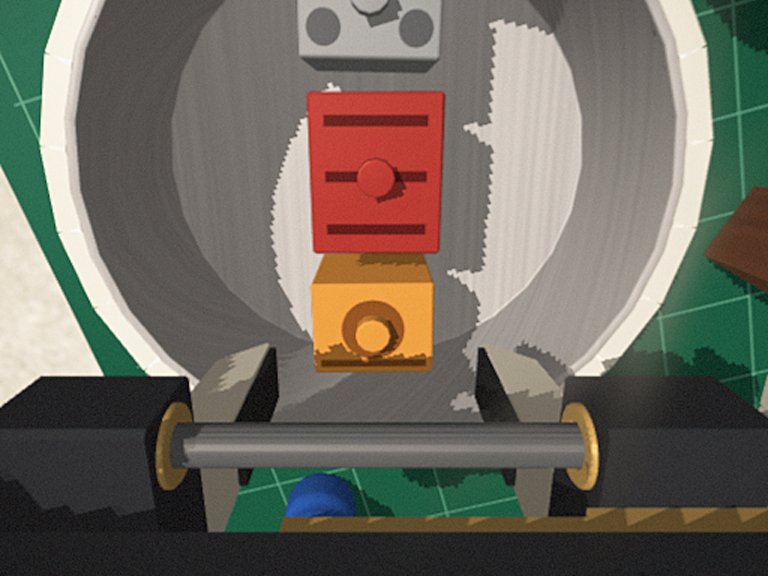

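Run:
```python
from h import *
d=np.load("l.npz");W=d["W"]; c=cams.read_camera("wrist")
f=lambda u,v,z: ray(c,W,(u+.5)/1.5-.5,(v+.5)/1.5-.5,z)
print(f(375,330,.065),"sump",f(376,175,.065))
for cs in [[(313,283),(433,283),(433,371),(314,371)],[(308,92),(444,92),(439,251),(314,251)]]:
    p=np.array([f(*q,.058) for q in cs]); print(p.mean(0))
```

```text
[0.43955702 0.24591867 0.065     ] sump [0.45650457 0.30522153 0.065     ]
[0.43823382 0.24401943 0.058     ]
[0.45637234 0.30444606 0.058     ]
```

Consistent, gear at (0.4387, 0.2442). Descend and grip.

```bash
python3 -m inch '0 0 -30 0 0.75;0 0 -30 0 0.75;0 0 -10 0 0.75;0 0 0 0 0.75;0 0 0 0 0.75'; python3 -m inch '0 0 0 0 0.3;0 0 0 0 0.3;0 0 0 0 0.3;0 0 0 0 0.3;0 0 0 0 0.3' 40
python3 - <<'E'
from h import *
stat()
E
```

```text
time: 14.42
tool_pos: [0.4406, 0.2458, 0.2061]
tool_rot: [2.158, 1.569, 0.319]
contact_force: [0.2, -0.4, -0.3]
opening: 0.0689
time: 14.83
tool_pos: [0.44, 0.2458, 0.2055]
tool_rot: [2.189, 1.569, 0.35]
contact_force: [-1.1, 0.6, 6.4]
opening: 0.0497
t 14.83 tcp [440.  245.8 205.5] grasp [440.2 245.8  46.5] jawyaw -0.2680 xdir [ 0.001  0.    -1.   ] F [-1.1  0.6  6.4] open 0.0497 q [ 0.36  0.56  1.82 -0.    0.76  0.63]
```

```bash
python3 -m inch '0 0 15 0 0.3;0 0 35 0 0.3;0 0 40 0 0.3;0 0 30 0 0.3;5 -10 0 0 0.3;20 -38 0 0.02 0.3;20 -40 0 0.02 0.3;20 -40 0 0.028 0.3'; python3 -m inch '20 -40 0 0 0.3;20 -40 0 0 0.3;20 -40 0 0 0.3;20 -40 0 0 0.3;20 -30 0 0 0.3;5 -6 0 0 0.3;0 0 0 0 0.3;0 0 0 0 0.3'
python3 - <<'E'
from h import *
stat(); s,c,W=get("wrist"); crop(c["color"],0,0,512,384,1.5,"n_w.png"); np.savez("l.npz",W=W,i=c["color"])
s,c,W=get("top");
for n,u,v,z in [("glue",221,112,.12),("glueb",221,129,.0),("tape",297,130,.06)]: print(n,ray(c,W,u,v,z))
E
```

```text
time: 15.5
tool_pos: [0.5016, 0.123, 0.3244]
tool_rot: [-0.76, 1.571, -2.528]
contact_force: [2.0, 0.7, -0.7]
opening: 0.0498
time: 16.17
tool_pos: [0.6005, -0.0609, 0.3235]
tool_rot: [-1.75, 1.568, 2.761]
contact_force: [-0.9, 0.8, -1.7]
opening: 0.0499
t 16.17 tcp [600.5 -60.9 323.5] grasp [600.2 -60.7 164.5] jawyaw -0.2009 xdir [-0.002  0.001 -1.   ] F [-0.9  0.8 -1.7] open 0.0499 q [-0.23  0.56  1.41  0.    1.18 -0.03]
glue [0.78753978 0.09625738 0.12      ]
glueb [0.77171379 0.10256141 0.        ]
tape [ 0.75800188 -0.12557052  0.06      ]
```

View pics/n_w.png

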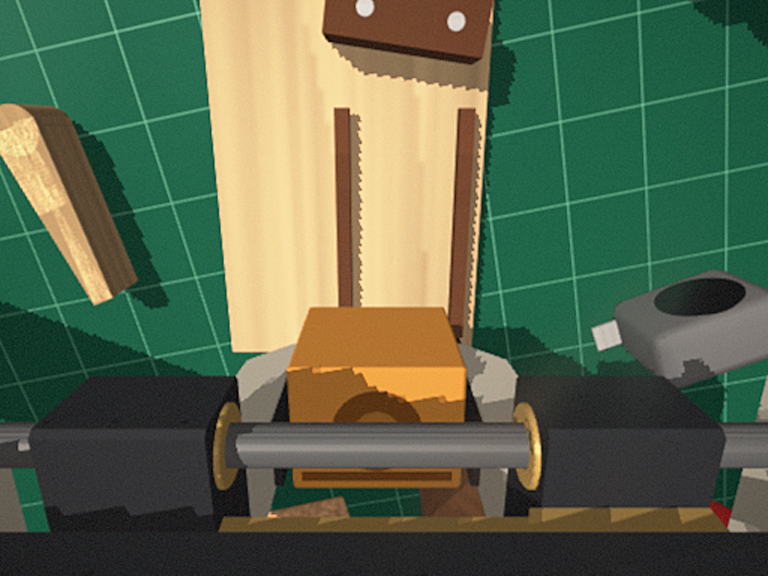

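```bash
python3 -m inch '10.5 -18 0 0.002 0.3;0 0 -30 0 0.3;0 0 -30 0 0.3;0 0 -20 0 0.3;0 0 -10 0 0.3;0 0 0 0 0.3;0 0 0 0 0.3'
python3 - <<'E'
from h import *
stat(); s,c,W=get("wrist"); crop(c["color"],0,0,512,384,1.5,"o_w.png"); np.savez("l.npz",W=W,i=c["color"])
E
```

```text
time: 16.85
tool_pos: [0.6116, -0.0779, 0.2353]
tool_rot: [1.537, 1.57, -0.23]
contact_force: [0.4, 0.3, -0.5]
opening: 0.0497
t 16.85 tcp [611.6 -77.9 235.3] grasp [611.6 -77.9  76.3] jawyaw -0.1966 xdir [ 0. -0. -1.] F [ 0.4  0.3 -0.5] open 0.0497 q [-0.25  0.67  1.46  0.    1.   -0.05]
```

View pics/o_w.png

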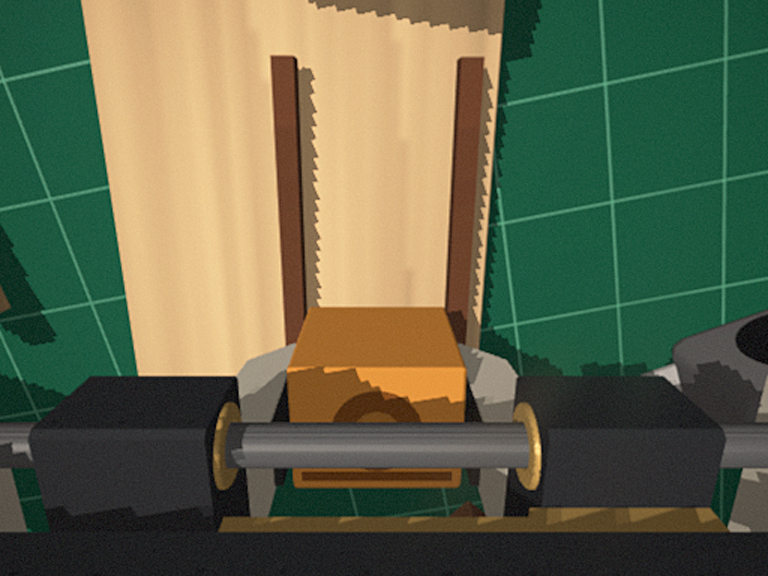

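```bash
python3 -m inch '0 0 -12 0 0.3;0 0 -8 0 0.3;0 0 -3 0 0.3;0 0 0 0 0.3;0 0 0 0 0.3'; python3 -m inch '0 0 -1 0 0.3;0 0 -1 0 0.3;0 0 0 0 0.3'
python3 - <<'E'
from h import *
stat()
E
```

```text
time: 17.32
tool_pos: [0.6114, -0.0789, 0.2115]
tool_rot: [-1.619, 1.57, 2.895]
contact_force: [0.6, 0.3, -1.7]
opening: 0.05
time: 17.57
tool_pos: [0.6115, -0.0789, 0.2098]
tool_rot: [1.473, 1.571, -0.296]
contact_force: [0.4, -1.0, -1.5]
opening: 0.0499
t 17.57 tcp [611.5 -78.9 209.8] grasp [611.5 -78.9  50.8] jawyaw -0.1981 xdir [ 0. -0. -1.] F [ 0.4 -1.  -1.5] open 0.0499 q [-0.25  0.71  1.48 -0.    0.95 -0.05]
```

```bash
python3 -m inch '-0.4 -2 0 0 0.3;0 0 0 0 0.3';python3 -m inch '-0.2 -1 0 0 0.3;0 0 0 0 0.3'; python3 -m inch '-0.2 -1 0 0 0.3;0 0 0 0 0.3'
```

```text
time: 17.73
tool_pos: [0.6111, -0.0812, 0.2099]
tool_rot: [1.18, 1.57, -0.589]
contact_force: [0.1, -1.0, -0.5]
opening: 0.0502
time: 17.9
tool_pos: [0.6109, -0.0819, 0.2098]
tool_rot: [2.066, 1.57, 0.297]
contact_force: [1.0, 1.0, -0.2]
opening: 0.0499
time: 18.07
tool_pos: [0.6108, -0.0822, 0.2098]
tool_rot: [2.892, 1.569, 1.122]
contact_force: [1.9, 3.7, -1.3]
opening: 0.0498
```

```bash
python3 -m inch '-0.2 -1 0 0 0.3;0 0 0 0 0.3'; python3 -m inch '-0.2 -1 0 0 0.3;0 0 0 0 0.3'
```

```text
time: 18.23
tool_pos: [0.6108, -0.0825, 0.2099]
tool_rot: [2.961, 1.568, 1.191]
contact_force: [2.7, 8.7, 0.6]
opening: 0.0499
time: 18.4
tool_pos: [0.6107, -0.0827, 0.2099]
tool_rot: [2.973, 1.567, 1.204]
contact_force: [2.7, 12.3, -0.1]
opening: 0.0496
```

```bash
python3 -m inch '0.2 1 -0.5 0 0.3;0 0 0 0 0.62;0 0 0 0 0.62;0 0 0 0 0.62;0 0 20 0 0.62;0 0 35 0 0.62;0 0 35 0 0.7;0 0 0 0 0.75'
python3 - <<'E'
from h import *
stat(); s,c,W=get("wrist"); crop(c["color"],0,0,512,384,1.5,"p_w.png"); np.savez("l.npz",W=W,i=c["color"])
E
```

```text
time: 19.07
tool_pos: [0.6121, -0.0847, 0.3066]
tool_rot: [1.481, 1.558, -0.288]
contact_force: [1.4, -0.5, 1.0]
opening: 0.066
t 19.07 tcp [612.1 -84.7 306.6] grasp [614.  -85.2 147.6] jawyaw -0.1983 xdir [ 0.012 -0.004 -1.   ] F [ 1.4 -0.5  1. ] open 0.0660 q [-0.26  0.59  1.39 -0.    1.14 -0.06]
```

View pics/p_w.png

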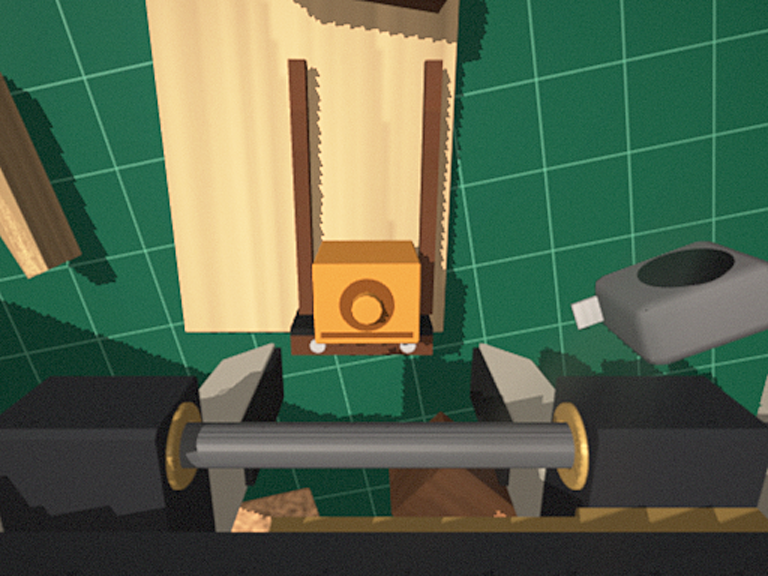

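```bash
python3 -m inch '-15 36 0 -0.01 0.75;-15 36 0 -0.01 0.75;-15 36 0 -0.01 0.75;-15 36 0 -0.01 0.75;-15 36 0 -0.01 0.75;-15 36 0 -0.01 0.75;-15 36 0 -0.01 0.75;-15 36 0 0 0.75'; python3 -m inch '-15 36 0 0 0.75;-15 36 0 0 0.75;-4 26 0 0 0.75;0 0 0 0 0.75;0 0 0 0 0.75'
python3 - <<'E'
from h import *
stat(); s,c,W=get("wrist"); crop(c["color"],0,0,512,384,1.5,"q_w.png"); np.savez("l.npz",W=W,i=c["color"])
E
```

```text
time: 19.78
tool_pos: [0.4893, 0.2053, 0.2983]
tool_rot: [-0.822, 1.569, -2.662]
contact_force: [1.9, -0.3, 0.4]
opening: 0.0693
time: 20.2
tool_pos: [0.4559, 0.3029, 0.2982]
tool_rot: [-0.524, 1.569, -2.36]
contact_force: [-0.1, -0.2, 0.2]
opening: 0.069
t 20.20 tcp [455.9 302.9 298.2] grasp [455.7 302.7 139.2] jawyaw -0.2652 xdir [-0.001 -0.001 -1.   ] F [-0.1 -0.2  0.2] open 0.0690 q [ 0.45  0.49  1.61 -0.    1.04  0.71]
```

View pics/q_w.png

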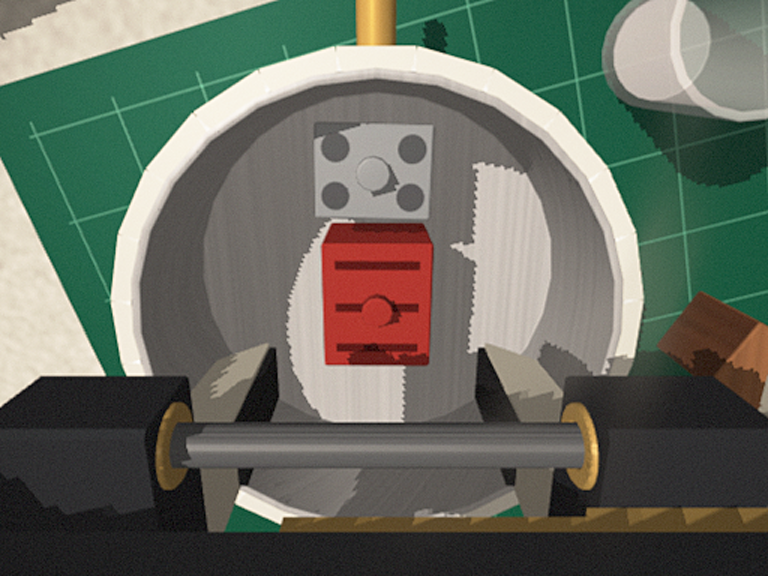

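```bash
python3 -m inch '0.5 1.5 -30 0 0.75;0 0 -30 0 0.75;0 0 -25 0 0.75;0 0 -8 0 0.75;0 0 0 0 0.75;0 0 0 0 0.75'; python3 -m inch '0 0 0 0 0.3;0 0 0 0 0.3;0 0 0 0 0.3;0 0 0 0 0.3;0 0 0 0 0.3' 40
python3 - <<'E'
from h import *
stat()
d=np.load("l.npz");W=d["W"]; c=cams.read_camera("wrist")
f=lambda u,v,z: ray(c,W,(u+.5)/1.5-.5,(v+.5)/1.5-.5,z)
for cs in [[(323,241),(433,241),(430,363),(325,363)],[(314,124),(435,124),(433,218),(316,218)]]:
    p=np.array([f(*q,.058) for q in cs]); x=p[1]-p[0]+p[2]-p[3];print(p.mean(0),np.arctan2(x[1],x[0]))
E
```

```text
time: 20.75
tool_pos: [0.4577, 0.3028, 0.2066]
tool_rot: [0.345, 1.571, -1.495]
contact_force: [0.6, 0.2, 0.3]
opening: 0.0687
time: 21.17
tool_pos: [0.4572, 0.3038, 0.2074]
tool_rot: [2.244, 1.569, 0.405]
contact_force: [-1.5, -0.6, 6.2]
opening: 0.0498
t 21.17 tcp [457.2 303.8 207.4] grasp [457.4 303.9  48.4] jawyaw -0.2679 xdir [ 0.002  0.001 -1.   ] F [-1.5 -0.6  6.2] open 0.0498 q [ 0.45  0.62  1.69 -0.    0.84  0.71]
[0.45643122 0.3042188  0.058     ] -0.26633655044512217
[0.47085824 0.36256422 0.058     ] -0.26621155533618523
```

```bash
python3 -m inch '0 0 15 0 0.3;0 0 35 0 0.3;0 0 40 0 0.3;0 0 10 0 0.3;5 -10 0 0 0.3;18 -36 0 0.02 0.3;18 -40 0 0.02 0.3;18 -40 0 0.028 0.3'; python3 -m inch '19 -40 0 0 0.3;19 -40 0 0 0.3;19 -40 0 0 0.3;19 -40 0 0 0.3;19 -30 0 0 0.3;7 -12 0 0 0.3;0 0 0 0 0.3;0 0 0 0 0.3'
python3 - <<'E'
from h import *
stat()
E
```

```text
time: 21.88
tool_pos: [0.514, 0.1799, 0.3044]
tool_rot: [-1.025, 1.568, -2.792]
contact_force: [0.2, 0.8, -1.8]
opening: 0.0497
time: 22.55
tool_pos: [0.6112, -0.0117, 0.3041]
tool_rot: [-1.594, 1.567, 2.917]
contact_force: [-1.3, -0.1, -1.1]
opening: 0.05
t 22.55 tcp [611.2 -11.7 304.1] grasp [610.7 -11.6 145.1] jawyaw -0.2018 xdir [-0.003  0.001 -1.   ] F [-1.3 -0.1 -1.1] open 0.0500 q [-0.14  0.59  1.41  0.    1.15  0.06]
```

```bash
python3 -m inch '5 -9 0 0.002 0.3;5 -8 -10 0 0.3;0 0 -30 0 0.3;0 0 -25 0 0.3;0 0 -15 0 0.3;0 0 -5 0 0.3;0 0 0 0 0.3;0 0 0 0 0.3'
python3 - <<'E'
from h import *
stat(); s,c,W=get("wrist"); crop(c["color"],0,0,512,384,1.5,"r_w.png"); np.savez("l.npz",W=W,i=c["color"])
E
```

```text
time: 23.22
tool_pos: [0.622, -0.0276, 0.2215]
tool_rot: [1.551, 1.57, -0.217]
contact_force: [-0.7, -1.0, -1.4]
opening: 0.0494
t 23.22 tcp [622.  -27.6 221.5] grasp [622.1 -27.6  62.5] jawyaw -0.1972 xdir [ 0.001 -0.    -1.   ] F [-0.7 -1.  -1.4] open 0.0494 q [-0.17  0.7   1.45 -0.    0.99  0.03]
```

View pics/r_w.png

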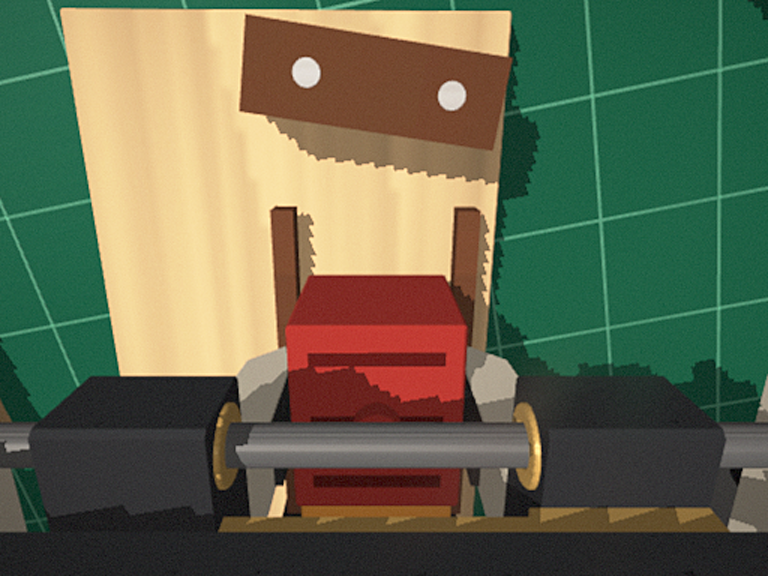

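```bash
python3 -m inch '0 0 -6 0 0.3;0 0 -2.5 0 0.3;0 0 0 0 0.3;-0.4 -2 -0.5 0 0.3;-0.4 -2 0 0 0.3;0 0 0 0 0.3'; python3 -m inch '-0.2 -1 0 0 0.3;0 0 0 0 0.3';python3 -m inch '-0.2 -1 0 0 0.3;0 0 0 0 0.3'; python3 -m inch '-0.2 -1 0 0 0.3;0 0 0 0 0.3'
```

```text
time: 23.77
tool_pos: [0.6209, -0.0324, 0.2124]
tool_rot: [1.15, 1.57, -0.619]
contact_force: [0.8, 0.1, -2.1]
opening: 0.0498
time: 23.93
tool_pos: [0.6207, -0.0331, 0.2123]
tool_rot: [1.457, 1.57, -0.312]
contact_force: [0.3, 0.4, -1.3]
opening: 0.0499
time: 24.1
tool_pos: [0.6205, -0.034, 0.2123]
tool_rot: [1.341, 1.571, -0.428]
contact_force: [-0.0, 0.4, -1.4]
opening: 0.0497
time: 24.27
tool_pos: [0.6203, -0.0347, 0.2123]
tool_rot: [2.704, 1.57, 0.935]
contact_force: [1.1, 1.6, -1.2]
opening: 0.0498
```

```bash
python3 -m inch '-0.2 -1 0 0 0.3;0 0 0 0 0.3';python3 -m inch '-0.2 -1 0 0 0.3;0 0 0 0 0.3'; python3 -m inch '-0.2 -1 0 0 0.3;0 0 0 0 0.3'
```

```text
time: 24.43
tool_pos: [0.6203, -0.035, 0.2124]
tool_rot: [2.89, 1.569, 1.121]
contact_force: [1.1, 6.7, -1.3]
opening: 0.0499
time: 24.6
tool_pos: [0.6202, -0.0353, 0.2124]
tool_rot: [2.933, 1.568, 1.163]
contact_force: [1.8, 10.3, -0.3]
opening: 0.05
time: 24.77
tool_pos: [0.6201, -0.0355, 0.2125]
tool_rot: [2.947, 1.566, 1.177]
contact_force: [2.5, 12.9, -0.0]
opening: 0.0497
```

```bash
python3 -m inch '0.3 1.5 -0.3 0 0.3;0 0 0 0 0.62;0 0 0 0 0.62;0 0 0 0 0.62;0 0 20 0 0.62;0 0 35 0 0.62;0 0 30 0 0.7;0 0 0 0 0.75'
python3 -m inch '-15 36 0 -0.01 0.75;-15 40 0 -0.01 0.75;-15 40 0 -0.01 0.75;-15 40 0 -0.01 0.75;-15 40 0 -0.01 0.75;-15 40 0 -0.01 0.75;-15 40 0 -0.01 0.75;-15 40 0 0 0.75'; python3 -m inch '-15 40 0 0 0.75;-8 26 0 0 0.75;0 0 0 0 0.75;0 0 0 0 0.75'
python3 - <<'E'
from h import *
stat()
E
```

```text
time: 25.43
tool_pos: [0.6215, -0.0371, 0.3037]
tool_rot: [1.557, 1.559, -0.212]
contact_force: [2.1, -0.5, 0.7]
opening: 0.0658
time: 26.1
tool_pos: [0.5017, 0.274, 0.2969]
tool_rot: [1.355, 1.57, -0.485]
contact_force: [0.2, 1.0, -0.2]
opening: 0.0688
time: 26.43
tool_pos: [0.4793, 0.3387, 0.2966]
tool_rot: [0.597, 1.57, -1.239]
contact_force: [0.4, 0.7, -1.2]
opening: 0.0689
t 26.43 tcp [479.3 338.7 296.6] grasp [479.4 338.6 137.6] jawyaw -0.2651 xdir [ 0.    -0.001 -1.   ] F [ 0.4  0.7 -1.2] open 0.0689 q [ 0.48  0.55  1.5  -0.    1.09  0.75]
```

```bash
python3 -m inch '-4 12 0 0 0.75;-4.4 11.7 -10 0 0.75;0 0 -30 0 0.75;0 0 -30 0 0.75;0 0 -15 0 0.75;0 0 -4 0 0.75;0 0 0 0 0.75;0 0 0 0 0.75'
python3 - <<'E'
from h import *
stat(); s,c,W=get("wrist"); crop(c["color"],0,0,512,384,1.5,"s_w.png")
E
```

```text
time: 27.1
tool_pos: [0.472, 0.3614, 0.2084]
tool_rot: [2.352, 1.57, 0.512]
contact_force: [0.1, 1.5, 0.7]
opening: 0.0687
t 27.10 tcp [472.  361.4 208.4] grasp [472.2 361.5  49.4] jawyaw -0.2688 xdir [ 0.001  0.    -1.   ] F [0.1 1.5 0.7] open 0.0687 q [ 0.52  0.68  1.55 -0.    0.91  0.79]
```

View pics/s_w.png

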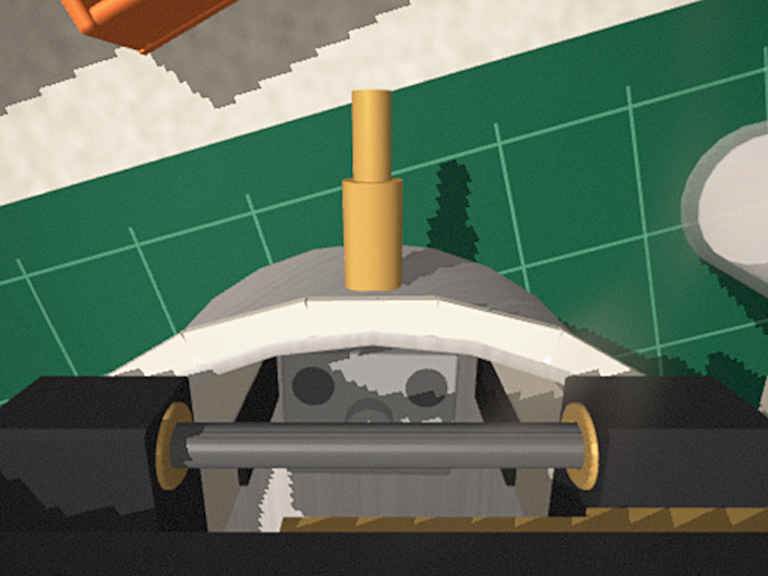

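```bash
python3 -m inch '0 0 0 0 0.3;0 0 0 0 0.3;0 0 0 0 0.3;0 0 0 0 0.3;0 0 0 0 0.3' 40
python3 - <<'E'
from h import *
stat()
E
python3 -m inch '0 0 15 0 0.3;0 0 35 0 0.3;0 0 40 0 0.3;0 0 10 0 0.3;5 -10 0 0 0.3;18 -36 0 0.02 0.3;18 -40 0 0.02 0.3;18 -40 0 0.028 0.3'; python3 -m inch '18 -40 0 0 0.3;18 -40 0 0 0.3;18 -40 0 0 0.3;18 -40 0 0 0.3;18 -30 0 0 0.3;5 -12 0 0 0.3;0 0 0 0 0.3;0 0 0 0 0.3'
python3 - <<'E'
from h import *
stat()
E
```

```text
time: 27.57
tool_pos: [0.4716, 0.3615, 0.2087]
tool_rot: [2.348, 1.57, 0.509]
contact_force: [-1.2, -0.8, 5.3]
opening: 0.0499
t 27.57 tcp [471.6 361.5 208.7] grasp [471.7 361.6  49.7] jawyaw -0.2680 xdir [ 0.001  0.    -1.   ] F [-1.2 -0.8  5.3] open 0.0499 q [ 0.53  0.68  1.55 -0.    0.91  0.79]
time: 28.23
tool_pos: [0.5286, 0.2376, 0.3057]
tool_rot: [-0.942, 1.568, -2.71]
contact_force: [0.3, 0.4, -1.3]
opening: 0.0497
time: 28.9
tool_pos: [0.6197, 0.0445, 0.3058]
tool_rot: [-1.511, 1.567, 2.999]
contact_force: [-0.2, 0.8, -1.6]
opening: 0.0498
t 28.90 tcp [619.7  44.5 305.8] grasp [619.1  44.6 146.8] jawyaw -0.2020 xdir [-0.004  0.001 -1.   ] F [-0.2  0.8 -1.6] open 0.0498 q [-0.05  0.6   1.38  0.    1.17  0.15]
```

```bash
python3 -m inch '6 -12 0 0.002 0.3;6 -12 -10 0 0.3;0 0 -30 0 0.3;0 0 -25 0 0.3;0 0 -15 0 0.3;0 0 -5 0 0.3;0 0 0 0 0.3;0 0 0 0 0.3'
python3 - <<'E'
from h import *
stat(); s,c,W=get("wrist"); crop(c["color"],0,0,512,384,1.5,"t_w.png");
E
```

```text
time: 29.57
tool_pos: [0.6325, 0.0216, 0.2232]
tool_rot: [1.597, 1.57, -0.172]
contact_force: [1.3, -0.4, 0.8]
opening: 0.0499
t 29.57 tcp [632.5  21.6 223.2] grasp [632.6  21.5  64.2] jawyaw -0.1974 xdir [ 0.001 -0.    -1.   ] F [ 1.3 -0.4  0.8] open 0.0499 q [-0.09  0.71  1.42 -0.    1.01  0.11]
```

View pics/t_w.png

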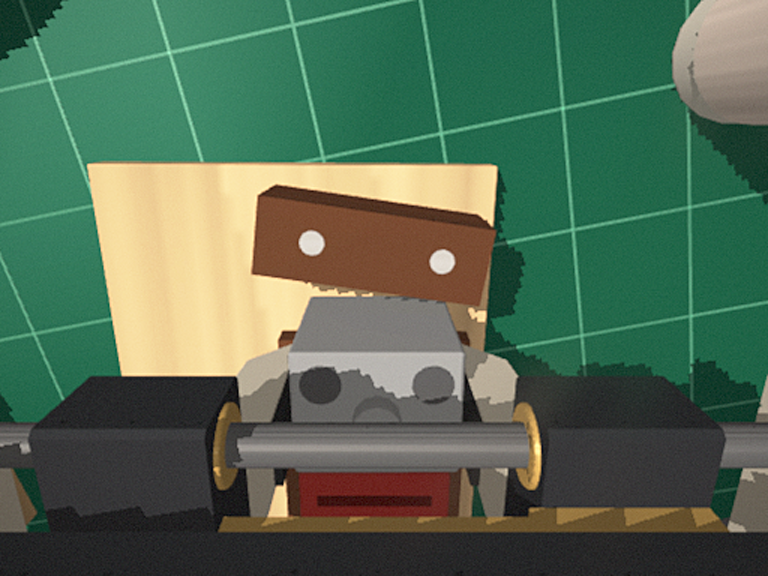

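```bash
python3 -m inch '0 0 -6 0 0.3;0 0 -3.5 0 0.3;0 0 -0.5 0 0.3;-0.4 -2 0 0 0.3;-0.4 -2 0 0 0.3;-0.2 -1 0 0 0.3;0 0 0 0 0.3'; python3 -m inch '-0.2 -1 0 0 0.3;0 0 0 0 0.3';python3 -m inch '-0.2 -1 0 0 0.3;0 0 0 0 0.3'; python3 -m inch '-0.2 -1 0 0 0.3;0 0 0 0 0.3';python3 -m inch '-0.2 -1 0 0 0.3;0 0 0 0 0.3'
```

```text
time: 30.2
tool_pos: [0.6312, 0.0161, 0.2131]
tool_rot: [1.46, 1.57, -0.309]
contact_force: [0.7, 0.2, -1.8]
opening: 0.0497
time: 30.37
tool_pos: [0.6309, 0.0153, 0.213]
tool_rot: [1.453, 1.571, -0.316]
contact_force: [0.5, 0.4, -1.4]
opening: 0.0498
time: 30.53
tool_pos: [0.6307, 0.0143, 0.2129]
tool_rot: [0.744, 1.571, -1.025]
contact_force: [0.6, 0.3, -0.3]
opening: 0.0502
time: 30.7
tool_pos: [0.6305, 0.0133, 0.2129]
tool_rot: [0.779, 1.571, -0.99]
contact_force: [-0.1, 0.1, -1.3]
opening: 0.0496
time: 30.87
tool_pos: [0.6304, 0.0128, 0.2129]
tool_rot: [2.958, 1.57, 1.189]
contact_force: [1.7, 3.9, -1.3]
opening: 0.0501
```

```bash
python3 -m inch '-0.3 -1.5 0 0 0.3;0 0 0 0 0.3';python3 -m inch '-0.3 -1.5 0 0 0.3;0 0 0 0 0.3';python3 -m inch '0.4 2 -0.3 0 0.3;0 0 0 0 0.62;0 0 0 0 0.62;0 0 0 0 0.62;0 0 20 0 0.62;0 0 35 0 0.62;0 0 35 0 0.7;0 0 0 0 0.75'
python3 - <<'E'
from h import *
stat()
E
```

```text
time: 31.03
tool_pos: [0.6303, 0.0124, 0.2131]
tool_rot: [2.911, 1.568, 1.142]
contact_force: [2.1, 9.0, -1.4]
opening: 0.0495
time: 31.2
tool_pos: [0.6301, 0.012, 0.2133]
tool_rot: [2.919, 1.566, 1.15]
contact_force: [3.6, 13.3, -0.3]
opening: 0.0501
time: 31.87
tool_pos: [0.6318, 0.0108, 0.3102]
tool_rot: [1.637, 1.558, -0.132]
contact_force: [0.7, -0.2, 1.7]
opening: 0.0657
t 31.87 tcp [631.8  10.8 310.2] grasp [633.8  10.5 151.3] jawyaw -0.1985 xdir [ 0.013 -0.002 -1.   ] F [ 0.7 -0.2  1.7] open 0.0657 q [-0.1   0.61  1.34 -0.    1.17  0.09]
```

```bash
python3 -m inch '-15 15 20 0 0.75;-15 15 20 0 0.75;-15 10 20 0 0.75;-10 0 20 0 0.75;0 0 20 0 0.75;0 0 0 0 0.75;0 0 0 0 0.75'
python3 - <<'E'
from h import *
stat(); s,c,W=get("wrist"); crop(c["color"],0,0,512,384,1.5,"u_w.png");np.savez("l.npz",W=W,i=c["color"])
s,c,W=get("scene"); crop(c["color"],190,150,140,130,5,"u_s.png")
E
```

```text
time: 32.45
tool_pos: [0.5752, 0.0511, 0.4036]
tool_rot: [1.612, 1.568, -0.158]
contact_force: [-0.1, -0.2, -1.2]
opening: 0.0691
t 32.45 tcp [575.2  51.1 403.6] grasp [575.7  51.  244.6] jawyaw -0.1984 xdir [ 0.003 -0.    -1.   ] F [-0.1 -0.2 -1.2] open 0.0691 q [-0.04  0.44  1.38 -0.    1.32  0.15]
```

View pics/u_w.png

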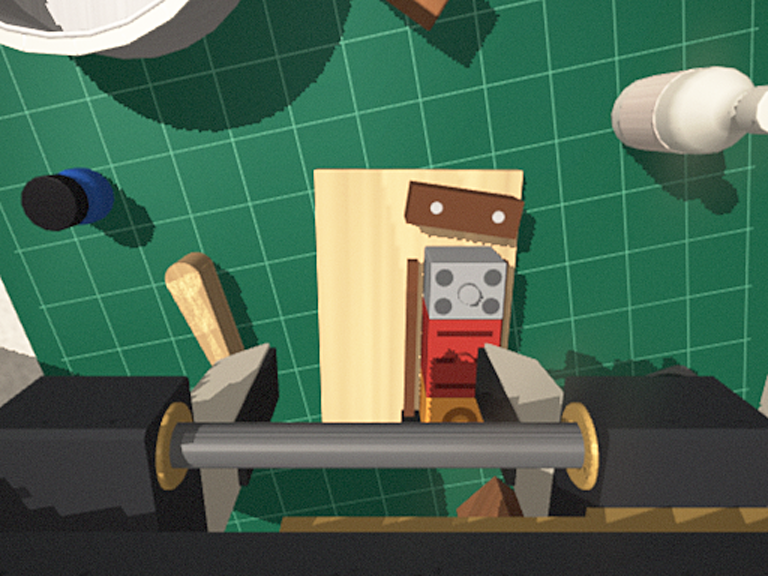

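View pics/u_s.png

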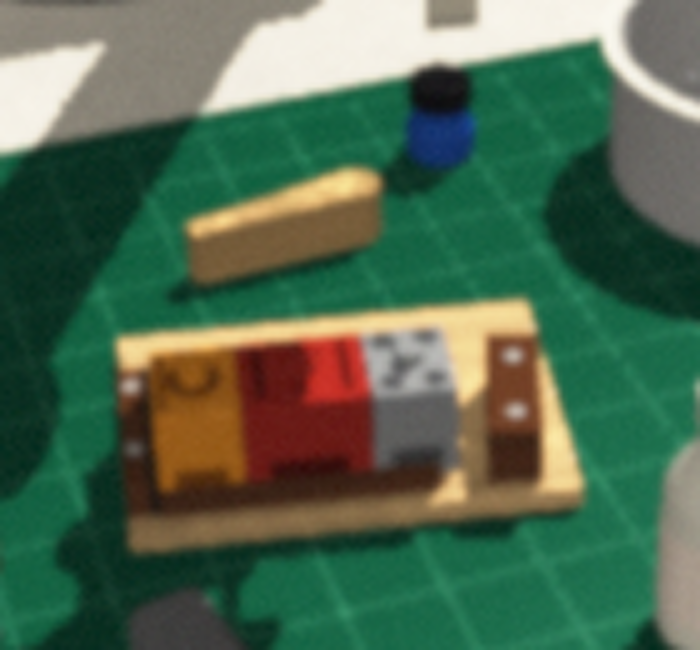

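```bash
python3 -m inch '-34 6 -10 0.1 0.6;-34 6 -15 0.1 0.6;-34 6 -20 0.098 0.6;-35 6 -20 0 0.6;0 0 -20 0 0.6;0 0 0 0 0.6;0 0 0 0 0.6'
python3 - <<'E'
from h import *
stat(); s,c,W=get("wrist"); crop(c["color"],0,0,512,384,1.5,"v_w.png");np.savez("l.npz",W=W,i=c["color"])
E
```

```text
time: 33.13
tool_pos: [0.4384, 0.0753, 0.3169]
tool_rot: [-1.629, 1.569, -3.1]
contact_force: [0.1, -0.3, 0.9]
opening: 0.0553
t 33.13 tcp [438.4  75.3 316.9] grasp [438.1  75.3 157.9] jawyaw 0.0997 xdir [-0.002 -0.    -1.   ] F [ 0.1 -0.3  0.9] open 0.0553 q [-0.    0.3   1.86 -0.    0.98 -0.1 ]
```

View pics/v_w.png

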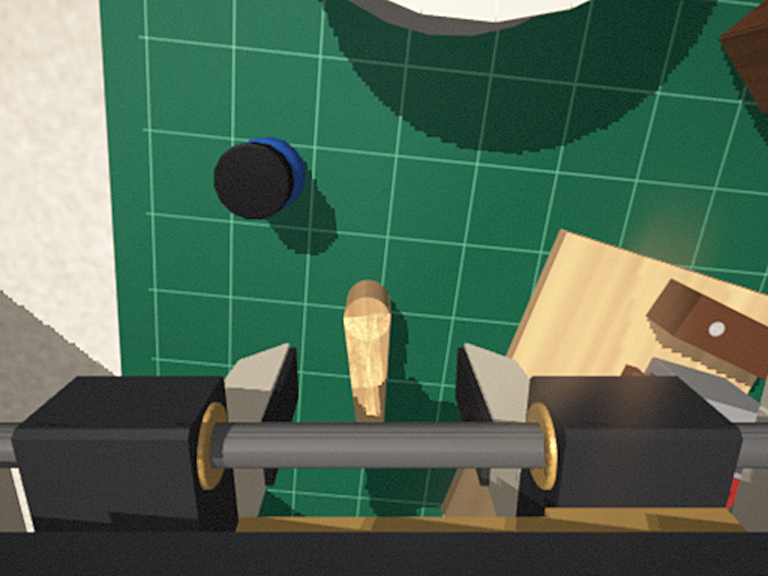

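Run:
```python
from h import *
d=np.load("l.npz");W=d["W"]; c=cams.read_camera("wrist")
f=lambda u,v,z: ray(c,W,(u+.5)/1.5-.5,(v+.5)/1.5-.5,z)
crop(d["i"],215,175,60,110,7,"v2.png")
for p in [(367,303),(344,320),(390,320),(384,412),(357,412)]: print(p,f(*p,.032))
print(f(366,282,0))
```

```text
(367, 303) [0.43365264 0.06108936 0.032     ]
(344, 320) [0.42170175 0.04967411 0.032     ]
(390, 320) [0.44749344 0.05223765 0.032     ]
(384, 412) [ 0.45022953 -0.00697427  0.032     ]
(357, 412) [ 0.43413625 -0.00857652  0.032     ]
[0.43223846 0.06314815 0.        ]
```

View pics/v2.png

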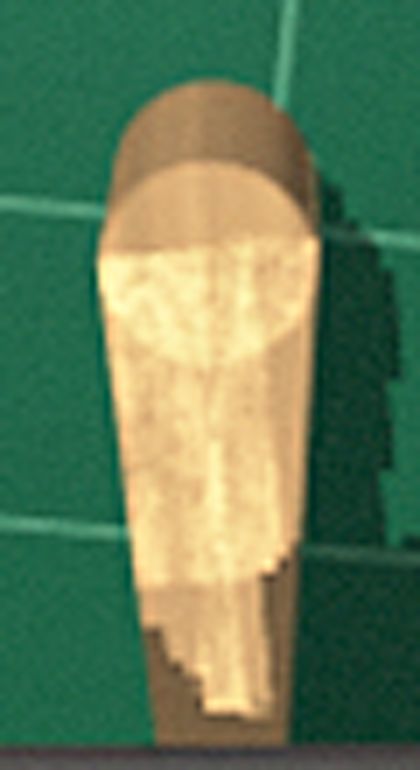

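```bash
python3 -m inch '-2 -32 -20 0.015 0.6;0 0 -35 0 0.6;0 0 -35 0 0.6;0 0 -30 0 0.6;0 0 -13 0 0.6;0 0 -2 0 0.6;0 0 0 0 0.6'; python3 -m inch '0 0 0 0 0.1;0 0 0 0 0.1;0 0 0 0 0.1;0 0 0 0 0.1;0 0 0 0 0.1;0 0 0 0 0.1' 50
python3 - <<'E'
from h import *
stat()
E
```

```text
time: 33.82
tool_pos: [0.4374, 0.043, 0.1823]
tool_rot: [1.182, 1.571, -0.274]
contact_force: [0.6, -0.3, -0.4]
opening: 0.0552
time: 34.32
tool_pos: [0.4363, 0.0434, 0.183]
tool_rot: [1.384, 1.57, -0.072]
contact_force: [0.4, 0.9, 2.5]
opening: 0.0245
t 34.32 tcp [436.3  43.4 183. ] grasp [436.5  43.4  24. ] jawyaw 0.1150 xdir [ 0.001 -0.    -1.   ] F [0.4 0.9 2.5] open 0.0245 q [-0.08  0.52  2.01  0.    0.61 -0.19]
```

```bash
python3 -m inch '0 0 20 0 0.1;0 0 35 0 0.1;0 0 35 0 0.1;8 3 10 0.12 0.1;8 3 0 0.12 0.1;8 3 0 0.12 0.1;8 3 0 0.12 0.1;8 3 0 0.12 0.1'; python3 -m inch '8 3 0 0.12 0.1;8 3 0 0.12 0.1;8 3 0 0.12 0.1;8 2 0 0.12 0.1;7 2 0 0.11 0.1;0 0 0 0 0.1;0 0 0 0 0.1'
python3 - <<'E'
from h import *
stat(); s,c,W=get("wrist"); crop(c["color"],0,0,512,384,1.5,"w_w.png");np.savez("l.npz",W=W,i=c["color"])
E
```

```text
time: 34.98
tool_pos: [0.4763, 0.0586, 0.2828]
tool_rot: [1.018, 1.571, 0.168]
contact_force: [-0.5, 0.3, 0.6]
opening: 0.0246
time: 35.57
tool_pos: [0.515, 0.0715, 0.2823]
tool_rot: [-3.007, 1.57, 3.007]
contact_force: [0.1, 0.4, -1.2]
opening: 0.0248
t 35.57 tcp [515.   71.5 282.3] grasp [514.9  71.5 123.3] jawyaw 1.3019 xdir [-0.001  0.    -1.   ] F [ 0.1  0.4 -1.2] open 0.0248 q [-0.01  0.47  1.71  0.    0.97 -1.31]
```

View pics/w_w.png

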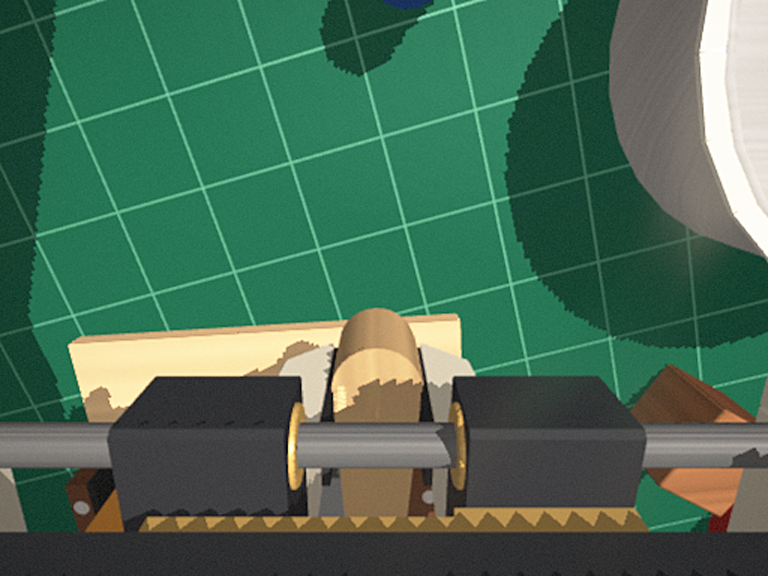

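```bash
python3 -m inch '0 0 -25 0 0.1;0 0 -25 0 0.1;0 0 -15 0 0.1;0 0 -8 0 0.1;0 0 0 0 0.1;0 0 0 0 0.1'
python3 - <<'E'
from h import *
stat(); s,c,W=get("top"); crop(c["color"],205,140,100,90,8,"x_t.png");np.savez("lt.npz",W=W,i=c["color"])
s,c,W=get("scene"); crop(c["color"],190,160,140,110,5,"x_s.png");np.savez("ls.npz",W=W,i=c["color"])
E
```

```text
time: 36.12
tool_pos: [0.5151, 0.0714, 0.2099]
tool_rot: [2.855, 1.571, 2.588]
contact_force: [-1.1, -0.5, -0.4]
opening: 0.0253
t 36.12 tcp [515.1  71.4 209.9] grasp [515.1  71.4  50.9] jawyaw 1.3038 xdir [-0.  0. -1.] F [-1.1 -0.5 -0.4] open 0.0253 q [-0.01  0.57  1.77  0.    0.8  -1.31]
```

View pics/x_t.png

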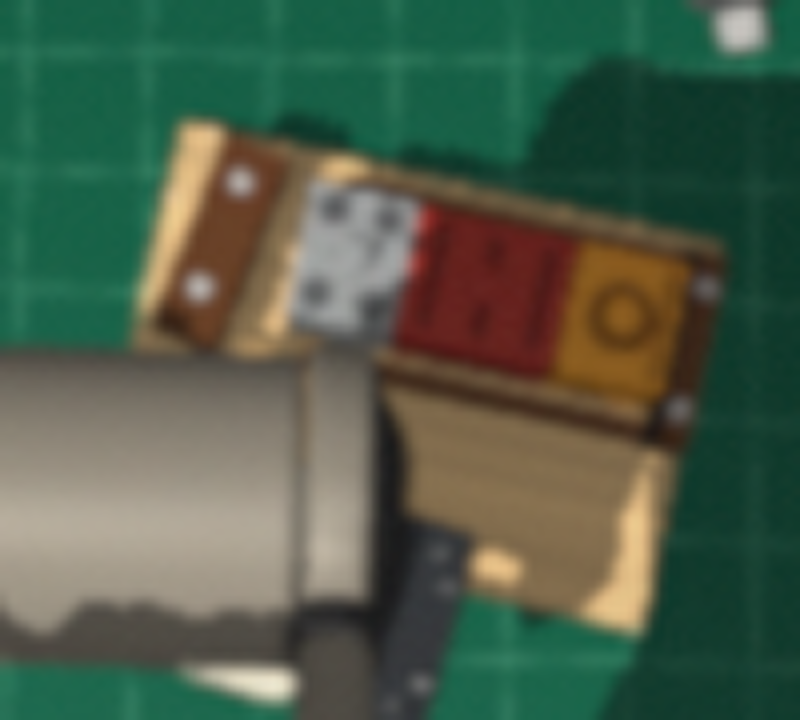

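View pics/x_s.png

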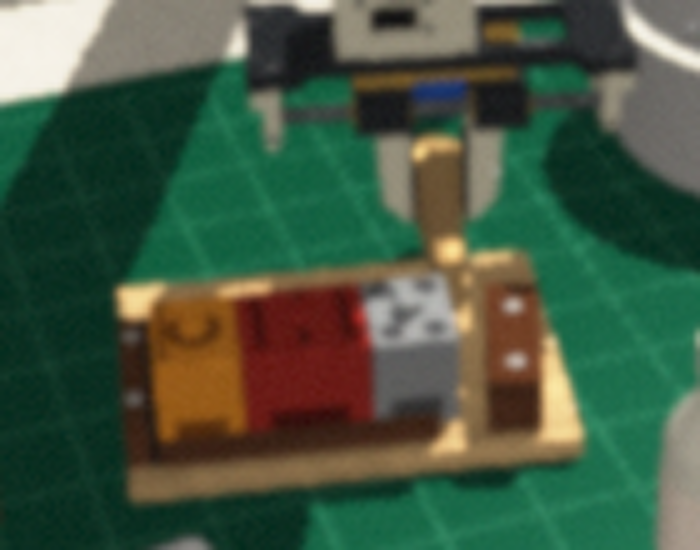

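Run:
```python
from h import *
d=np.load("ls.npz");W=d["W"]; c=cams.read_camera("scene")
th=-0.2;Rm=np.array([[np.cos(th),-np.sin(th)],[np.sin(th),np.cos(th)]])
def b2w(x,y,z): return np.r_[Rm@np.array([x,y])/1000+[.5945,-.009],z/1000]
pts={"tipS":b2w(-5,51.6,59),"tipC":b2w(-5,63.6,59),"blk5":b2w(5,50,62),"blk55":b2w(55,50,62),"blk55lo":b2w(55,50,22),"ck":b2w(-10,72.3,42),"ck2":b2w(65,61.6,42),"bd":b2w(75,105,12),"bd2":b2w(-75,105,12)}
i=cv2.resize(d["i"][160:270,190:330,::-1],None,fx=5,fy=5,interpolation=cv2.INTER_CUBIC)
for n,p in pts.items():
    u,v=proj(c,W,p)[0]; u=(u-190+.5)*5;v=(v-160+.5)*5; print(n,u,v); cv2.circle(i,(int(u),int(v)),2,(255,0,255),-1)
cv2.imwrite("pics/x_s2.png",i)
```

```text
tipS 441.06326385364355 270.9675292847869
tipC 465.79343918090956 268.6081358110894
blk5 440.8428422752371 278.5019385984023
blk55 457.2977642537185 342.86991001226966
blk55lo 457.7004337002279 410.69333766988836
ck 481.92674266567053 289.17367338364113
ck2 485.9353916014629 388.25132604493535
bd 581.8239718773805 442.9656108415868
bd2 523.3897488059338 255.47724116712274
```

View pics/x_s2.png

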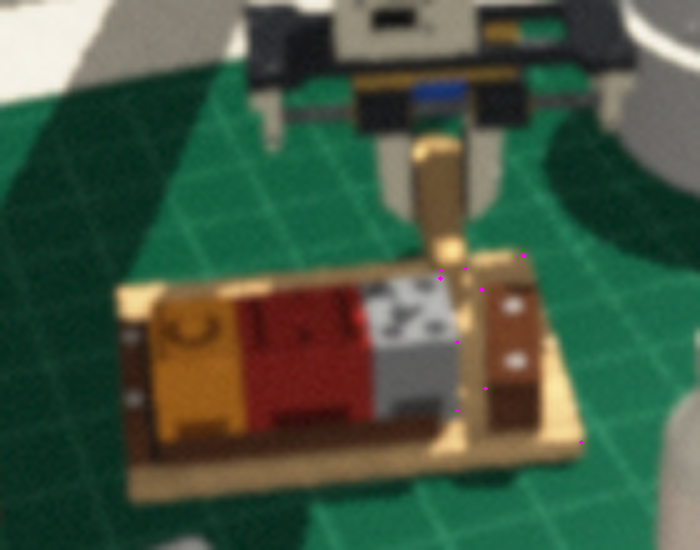

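```bash
python3 -m inch '0 0 -8 0 0.1;0 0 -4 0 0.1;0 0 -2 0 0.1;0 0 0 0 0.1;0 0 0 0 0.1'
python3 - <<'E'
from h import *
stat()
E
python3 -m inch '9.8 -2 0 0 0.1;9.8 -2 0 0 0.1;0 0 0 0 0.1;0 0 0 0 0.1'
python3 - <<'E'
from h import *
stat(); 
s,c,W=get("scene"); crop(c["color"],230,180,100,80,8,"y_s.png");np.savez("ls.npz",W=W,i=c["color"])
E
```

```text
time: 36.68
tool_pos: [0.5151, 0.0714, 0.1955]
tool_rot: [3.116, 1.571, 2.85]
contact_force: [0.3, 1.2, -0.9]
opening: 0.025
t 36.68 tcp [515.1  71.4 195.5] grasp [515.1  71.5  36.5] jawyaw 1.3049 xdir [-0.  0. -1.] F [ 0.3  1.2 -0.9] open 0.0250 q [-0.01  0.6   1.78  0.    0.77 -1.31]
time: 37.02
tool_pos: [0.5347, 0.0674, 0.1955]
tool_rot: [1.931, 1.571, 1.665]
contact_force: [-0.9, -0.1, -0.6]
opening: 0.0248
t 37.02 tcp [534.7  67.4 195.5] grasp [534.7  67.4  36.5] jawyaw 1.3047 xdir [-0.  0. -1.] F [-0.9 -0.1 -0.6] open 0.0248 q [-0.02  0.62  1.72  0.    0.8  -1.32]
```

View pics/y_s.png

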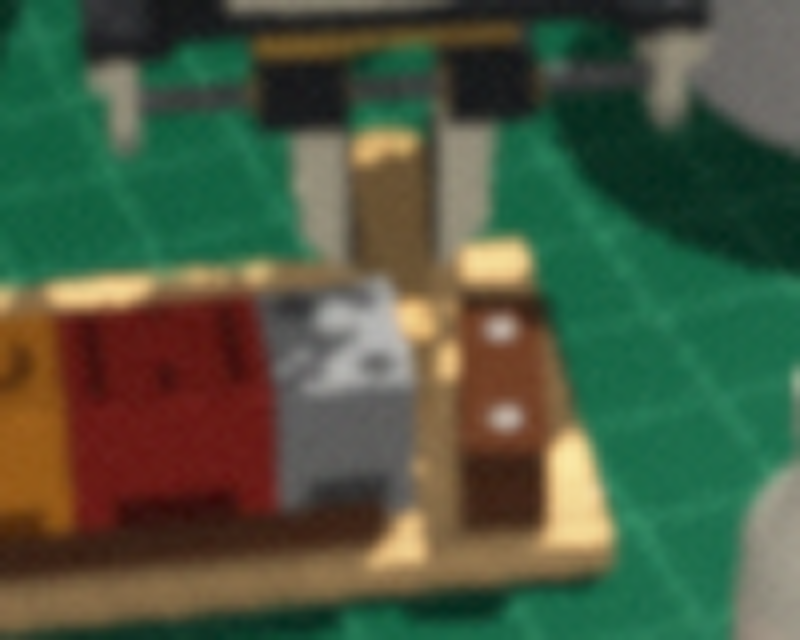

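```bash
python3 -m inch '9.8 -2 0 0 0.1;9.8 -2 0 0 0.1;0 0 0 0 0.1'; python3 -m inch '4.9 -1 0 0 0.1;4.9 -1 0 0 0.1;0 0 0 0 0.1';python3 -m inch '2.9 -0.6 0 0 0.1;0 0 0 0 0.1';python3 -m inch '2.9 -0.6 0 0 0.1;0 0 0 0 0.1'
python3 - <<'E'
from h import *
stat();
E
```

```text
time: 37.32
tool_pos: [0.5551, 0.0633, 0.1958]
tool_rot: [0.239, 1.569, -0.027]
contact_force: [-0.1, 1.2, -0.5]
opening: 0.0247
time: 37.57
tool_pos: [0.5646, 0.0613, 0.1957]
tool_rot: [0.326, 1.57, 0.06]
contact_force: [0.2, -0.2, -1.0]
opening: 0.0245
time: 37.73
tool_pos: [0.5672, 0.0608, 0.1956]
tool_rot: [0.539, 1.571, 0.274]
contact_force: [0.8, 0.6, -0.8]
opening: 0.025
time: 37.9
tool_pos: [0.5702, 0.0602, 0.1957]
tool_rot: [0.368, 1.57, 0.102]
contact_force: [-0.2, -0.3, -0.6]
opening: 0.0246
t 37.90 tcp [570.2  60.2 195.7] grasp [570.3  60.2  36.7] jawyaw 1.3050 xdir [ 0.  0. -1.] F [-0.2 -0.3 -0.6] open 0.0246 q [-0.03  0.67  1.62  0.    0.85 -1.33]
```

```bash
python3 -m inch '2.9 -0.6 0 0 0.1;0 0 0 0 0.1';python3 -m inch '1.96 -0.4 0 0 0.1;0 0 0 0 0.1';python3 -m inch '1.96 -0.4 0 0 0.1;0 0 0 0 0.1'
python3 - <<'E'
from h import *
stat(); 
s,c,W=get("scene"); crop(c["color"],230,180,100,80,8,"z_s.png");np.savez("ls.npz",W=W,i=c["color"])
E
```

```text
time: 38.07
tool_pos: [0.5732, 0.0596, 0.1957]
tool_rot: [0.391, 1.57, 0.125]
contact_force: [-0.1, 1.1, -0.8]
opening: 0.0247
time: 38.23
tool_pos: [0.5751, 0.0592, 0.1956]
tool_rot: [0.443, 1.57, 0.177]
contact_force: [-0.1, -0.7, -0.9]
opening: 0.0248
time: 38.4
tool_pos: [0.577, 0.0588, 0.1956]
tool_rot: [0.422, 1.57, 0.157]
contact_force: [-0.2, 0.0, -1.0]
opening: 0.0251
t 38.40 tcp [577.   58.8 195.6] grasp [577.1  58.8  36.6] jawyaw 1.3049 xdir [ 0.  0. -1.] F [-0.2  0.  -1. ] open 0.0251 q [-0.03  0.68  1.6   0.    0.86 -1.34]
```

View pics/z_s.png

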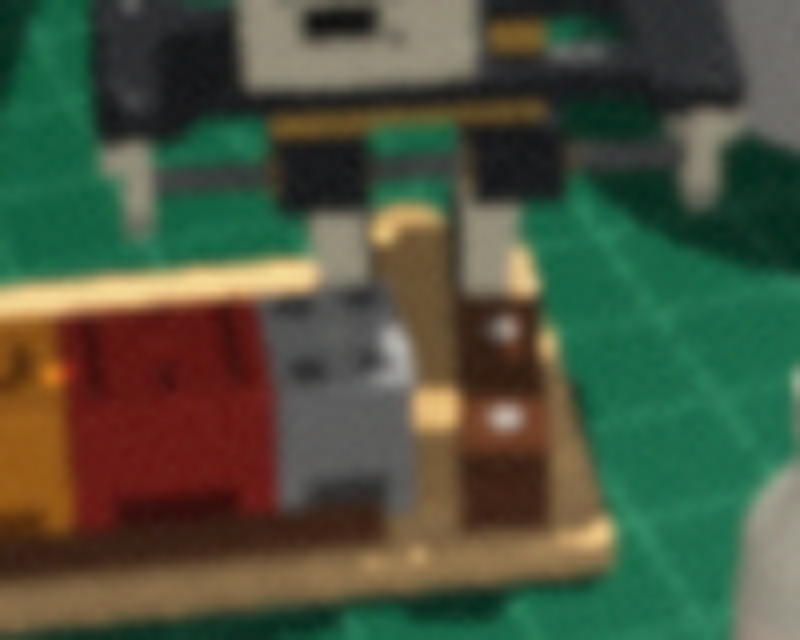

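```bash
python3 -m inch '1.96 -0.4 0 0 0.1;0 0 0 0 0.1';python3 -m inch '1.96 -0.4 0 0 0.1;0 0 0 0 0.1';python3 -m inch '1.96 -0.4 0 0 0.1;0 0 0 0 0.1'
python3 - <<'E'
from h import *
stat();
E
```

```text
time: 38.62
tool_pos: [0.579, 0.0584, 0.1956]
tool_rot: [0.432, 1.57, 0.166]
contact_force: [0.3, 0.0, -0.5]
opening: 0.0249
time: 38.78
tool_pos: [0.581, 0.058, 0.1957]
tool_rot: [0.321, 1.57, 0.055]
contact_force: [-0.3, 0.6, 0.3]
opening: 0.0251
time: 38.95
tool_pos: [0.5827, 0.0576, 0.1955]
tool_rot: [-3.034, 1.57, 2.984]
contact_force: [-0.2, 0.3, -0.8]
opening: 0.025
t 38.95 tcp [582.7  57.6 195.5] grasp [582.6  57.6  36.5] jawyaw 1.3049 xdir [-0.  0. -1.] F [-0.2  0.3 -0.8] open 0.0250 q [-0.03  0.68  1.59  0.    0.87 -1.34]
```

```bash
python3 -m inch '0 0 -0.5 0 0.1;0 0 0 0 0.4;0 0 0 0 0.4;0 0 0 0 0.4;0 0 20 0 0.4;0 0 30 0 0.4;-10 0 30 0 0.4;-20 0 20 0 0.4'; python3 -m inch '-20 0 0 0 0.2;-20 0 0 0 0.1;-20 0 0 0 0;0 0 0 0 0;0 0 0 0 0;0 0 0 0 0;0 0 0 0 0'
python3 - <<'E'
from h import *
stat(); 
s,c,W=get("wrist"); crop(c["color"],0,0,512,384,1.5,"aa_w.png");np.savez("l.npz",W=W,i=c["color"])
s,c,W=get("scene"); crop(c["color"],230,180,100,80,8,"aa_s.png");np.savez("ls.npz",W=W,i=c["color"])
E
```

```text
time: 39.62
tool_pos: [0.554, 0.0575, 0.2977]
tool_rot: [0.251, 1.566, -0.015]
contact_force: [-0.9, 0.2, 0.6]
opening: 0.037
time: 40.2
tool_pos: [0.4935, 0.0576, 0.2952]
tool_rot: [0.314, 1.57, 0.048]
contact_force: [-0.2, 0.7, 0.1]
opening: 0.0004
t 40.20 tcp [493.5  57.6 295.2] grasp [493.7  57.6 136.2] jawyaw 1.3049 xdir [ 0.001  0.    -1.   ] F [-0.2  0.7  0.1] open 0.0004 q [-0.04  0.41  1.75  0.    0.97 -1.34]
```

View pics/aa_w.png

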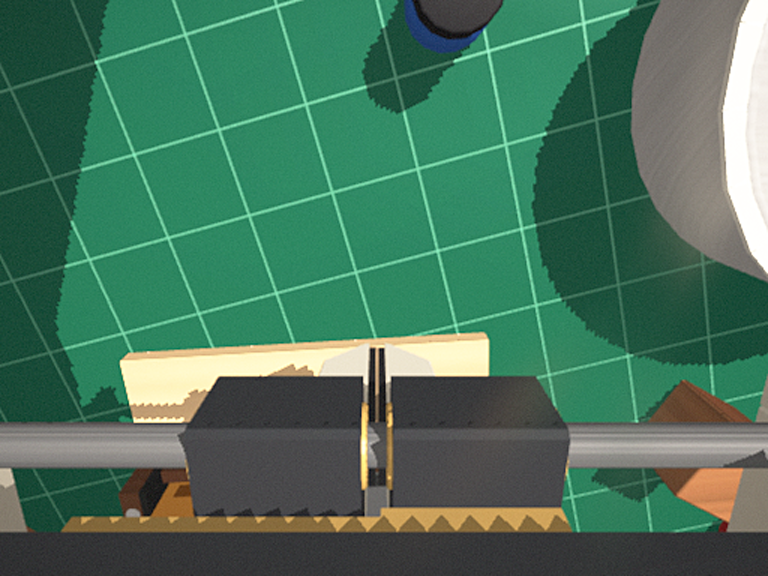

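View pics/aa_s.png

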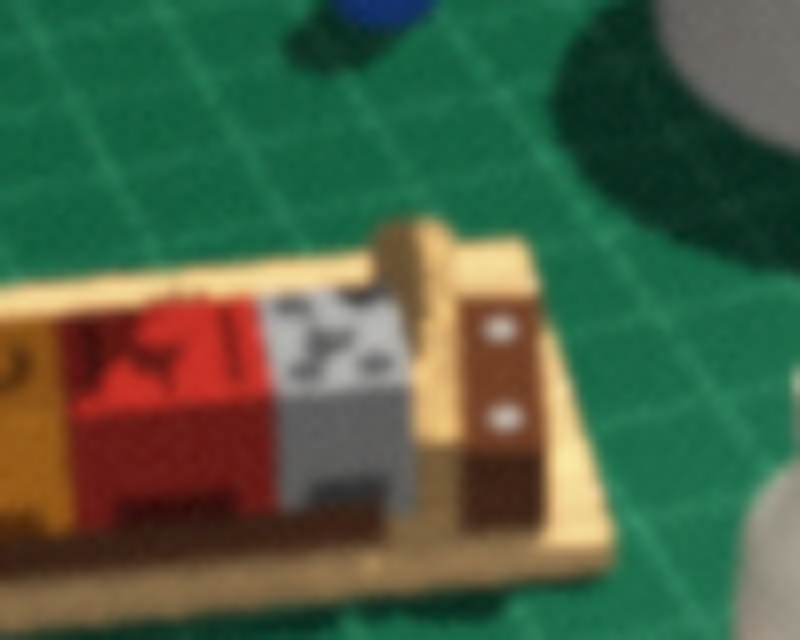

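```bash
python3 -m inch '21 5 0 0.066 0;20 4.4 -10 0 0;0 0 -35 0 0;0 0 -30 0 0;0 0 -18 0 0;0 0 -7 0 0;0 0 0 0 0;0 0 0 0 0' 30
python3 - <<'E'
from h import *
stat(); 
s,c,W=get("scene"); crop(c["color"],230,180,100,80,8,"ab_s.png")
th=-0.2;Rm=np.array([[np.cos(th),-np.sin(th)],[np.sin(th),np.cos(th)]])
for x in (55,60,65):
    u,v=proj(c,W,np.r_[Rm@np.array([x,55])/1000+[.5945,-.009],.044])[0]; print(x,(u-230+.5)*8,(v-180+.5)*8)
E
```

```text
time: 40.97
tool_pos: [0.5341, 0.067, 0.1951]
tool_rot: [0.853, 1.571, 0.653]
contact_force: [-0.6, 0.7, 0.2]
opening: 0.0005
t 40.97 tcp [534.1  67.  195.1] grasp [534.1  67.1  36.1] jawyaw 1.3710 xdir [ 0.  0. -1.] F [-0.6  0.7  0.2] open 0.0005 q [-0.02  0.62  1.73  0.    0.79 -1.39]
55 429.1165347523415 436.271032901195
60 431.90886692311597 447.11191889118095
65 434.72360605133963 458.0397971357552
```

View pics/ab_s.png

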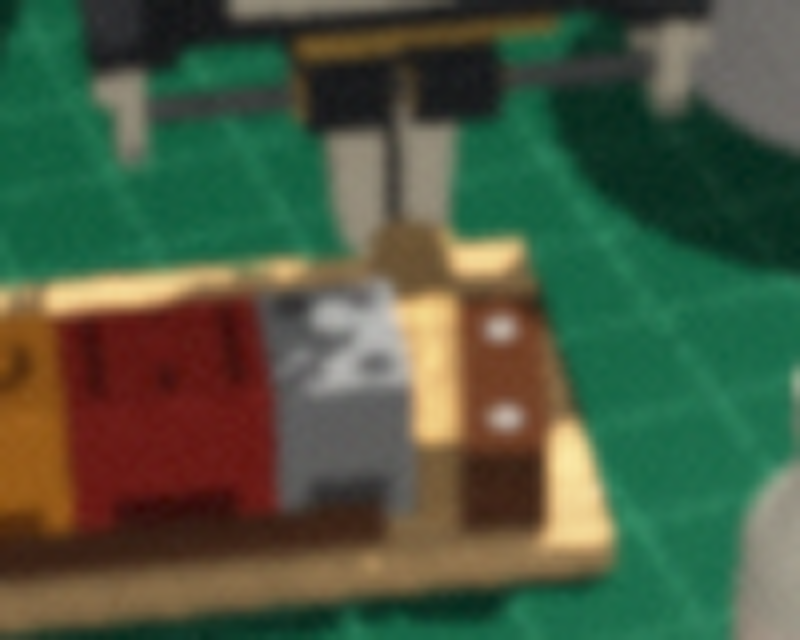

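```bash
python3 -m inch '4.9 -1 0 0 0;3.9 -0.8 0 0 0;0 0 0 0 0'; python3 -m inch '1.96 -0.4 0 0 0;0 0 0 0 0';python3 -m inch '1.96 -0.4 0 0 0;0 0 0 0 0';python3 -m inch '1.96 -0.4 0 0 0;0 0 0 0 0';python3 -m inch '1.96 -0.4 0 0 0;0 0 0 0 0'
```

```text
time: 41.27
tool_pos: [0.5436, 0.065, 0.1956]
tool_rot: [0.204, 1.569, 0.004]
contact_force: [0.7, 0.4, -0.4]
opening: 0.0008
time: 41.43
tool_pos: [0.5448, 0.0647, 0.1952]
tool_rot: [0.327, 1.57, 0.127]
contact_force: [-0.3, -0.2, -0.8]
opening: -0.0
time: 41.6
tool_pos: [0.5466, 0.0644, 0.1952]
tool_rot: [0.251, 1.57, 0.051]
contact_force: [0.1, 0.2, -0.6]
opening: 0.0006
time: 41.77
tool_pos: [0.5486, 0.064, 0.1951]
tool_rot: [0.381, 1.57, 0.181]
contact_force: [0.0, -0.6, 0.3]
opening: 0.0004
time: 41.93
tool_pos: [0.55, 0.0637, 0.1949]
tool_rot: [-3.089, 1.569, 2.994]
contact_force: [-3.1, -0.0, 1.1]
opening: 0.0006
```

Contact. I'll keep going in small steps up to 20 N.

```bash
python3 -m inch '0.98 -0.2 0 0 0;0 0 0 0 0';python3 -m inch '0.98 -0.2 0 0 0;0 0 0 0 0';python3 -m inch '0.98 -0.2 0 0 0;0 0 0 0 0';python3 -m inch '0.98 -0.2 0 0 0;0 0 0 0 0'; python3 -m inch '0.98 -0.2 0 0 0;0 0 0 0 0'
```

```text
time: 42.1
tool_pos: [0.5503, 0.0637, 0.1948]
tool_rot: [-3.069, 1.567, 3.014]
contact_force: [-5.0, 2.5, 3.8]
opening: 0.0005
time: 42.27
tool_pos: [0.5508, 0.0637, 0.1947]
tool_rot: [-3.064, 1.565, 3.02]
contact_force: [-8.2, 2.7, 4.9]
opening: -0.0
time: 42.43
tool_pos: [0.5512, 0.0636, 0.1945]
tool_rot: [-3.064, 1.563, 3.02]
contact_force: [-10.7, 3.2, 5.9]
opening: 0.0004
time: 42.6
tool_pos: [0.5516, 0.0636, 0.1944]
tool_rot: [-3.065, 1.561, 3.019]
contact_force: [-12.7, 3.4, 7.8]
opening: 0.0004
time: 42.77
tool_pos: [0.552, 0.0636, 0.1942]
tool_rot: [-3.063, 1.559, 3.021]
contact_force: [-15.6, 4.6, 8.6]
opening: 0.0005
```

```bash
python3 -m inch '0.98 -0.2 0.5 0 0;0 0 0 0 0';python3 -m inch '0.98 -0.2 0.5 0 0;0 0 0 0 0';python3 -m inch '0.98 -0.2 0.3 0 0;0 0 0 0 0';python3 -m inch '0 0 0 0 0;0 0 0 0 0;0 0 0 0 0;0 0 0 0 0;0 0 0 0 0;0 0 0 0 0;0 0 0 0 0;0 0 0 0 0'
python3 - <<'E'
from h import *
stat()
s,c,W=get("scene"); crop(c["color"],230,180,100,80,8,"ac_s.png")
E
```

```text
time: 42.93
tool_pos: [0.5524, 0.0635, 0.1942]
tool_rot: [-3.06, 1.557, 3.024]
contact_force: [-16.8, 5.0, 8.5]
opening: 0.0003
time: 43.1
tool_pos: [0.5528, 0.0635, 0.1943]
tool_rot: [-3.058, 1.555, 3.026]
contact_force: [-18.0, 6.0, 6.9]
opening: 0.0004
time: 43.27
tool_pos: [0.5532, 0.0634, 0.1943]
tool_rot: [-3.055, 1.553, 3.029]
contact_force: [-20.6, 5.9, 6.5]
opening: 0.0007
time: 43.93
tool_pos: [0.5532, 0.0634, 0.1943]
tool_rot: [-3.052, 1.553, 3.032]
contact_force: [-21.1, 6.3, 6.0]
opening: 0.0004
t 43.93 tcp [553.2  63.4 194.3] grasp [550.3  63.7  35.4] jawyaw 1.3718 xdir [-0.018  0.002 -1.   ] F [-21.1   6.3   6. ] open 0.0004 q [-0.02  0.65  1.67  0.    0.84 -1.4 ]
```

View pics/ac_s.png

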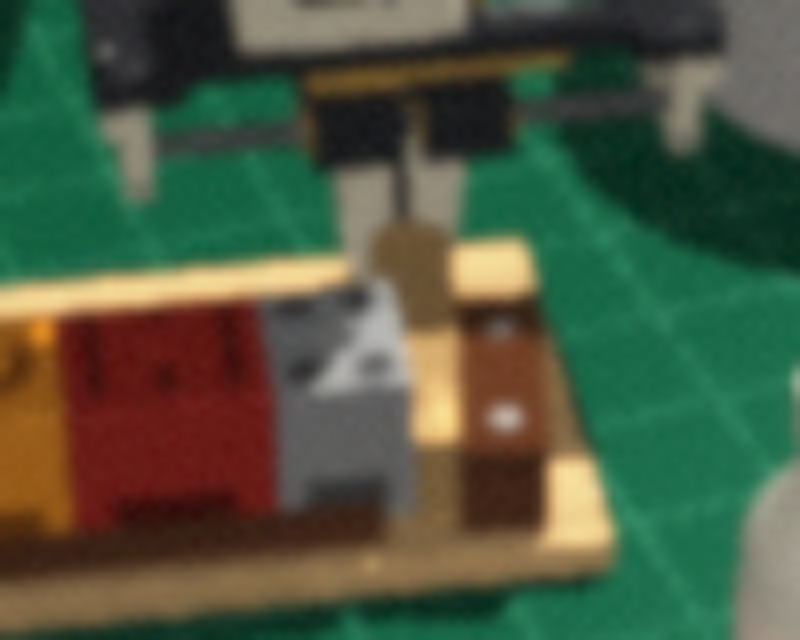

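```bash
python3 -m inch '0.98 -0.4 0 0 0;0 0 0 0 0';python3 -m inch '0.98 -0.4 0.2 0 0;0 0 0 0 0;0 0 0 0 0;0 0 0 0 0;0 0 0 0 0;0 0 0 0 0;0 0 0 0 0;0 0 0 0 0'
python3 - <<'E'
from h import *
stat()
E
python3 -m inch '-4.9 1 0 0 0;-4.9 1 0 0 0;-9.8 2 0 0 0;0 0 0 0 0;0 0 0 0 0'
python3 - <<'E'
from h import *
stat()
s,c,W=get("scene"); crop(c["color"],230,180,100,80,8,"ad_s.png")
E
```

```text
time: 44.15
tool_pos: [0.5536, 0.0633, 0.1943]
tool_rot: [-3.069, 1.551, 3.015]
contact_force: [-24.3, 8.6, 8.9]
opening: 0.0004
time: 44.82
tool_pos: [0.5539, 0.0632, 0.1943]
tool_rot: [-3.072, 1.549, 3.012]
contact_force: [-26.6, 8.8, 10.4]
opening: 0.0007
t 44.82 tcp [553.9  63.2 194.3] grasp [550.5  63.7  35.3] jawyaw 1.3720 xdir [-0.022  0.003 -1.   ] F [-26.6   8.8  10.4] open 0.0007 q [-0.02  0.65  1.66  0.    0.85 -1.4 ]
time: 45.23
tool_pos: [0.5409, 0.0652, 0.1969]
tool_rot: [0.146, 1.569, -0.053]
contact_force: [0.1, 0.7, 0.1]
opening: 0.0004
t 45.23 tcp [540.9  65.2 196.9] grasp [541.1  65.2  37.9] jawyaw 1.3712 xdir [ 0.001 -0.    -1.   ] F [0.1 0.7 0.1] open 0.0004 q [-0.02  0.63  1.71 -0.    0.81 -1.39]
```

View pics/ad_s.png

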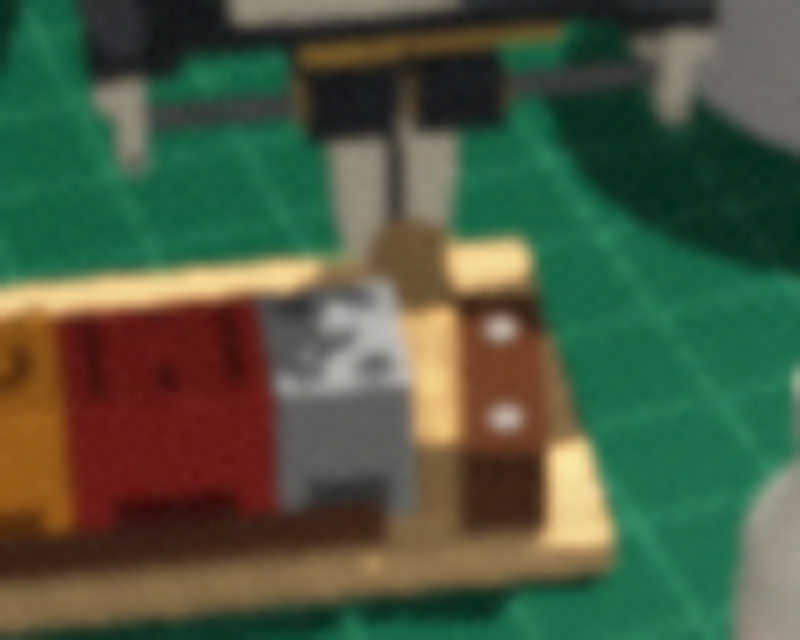

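```bash
python3 -m inch '0 0 25 0 0;0 0 35 0 0;0 0 40 0 0.2;-5 -30 20 0 0.4;-15 -38 0 -0.02 0.5;-15 -38 0 -0.02 0.5;-15 -38 0 -0.02 0.5;-15 -38 0 -0.02 0.5'; python3 -m inch '-15 -38 0 -0.02 0.5;-15 -38 0 -0.02 0.5;-15 -38 0 -0.02 0.5;-10 -38 0 0 0.5;0 -36 0 0 0.5;0 0 0 0 0.5;0 0 0 0 0.5'
python3 - <<'E'
from h import *
stat()
s,c,W=get("top"); crop(c["color"],95,180,100,100,6,"ae_t.png");np.savez("lt.npz",W=W,i=c["color"])
s,c,W=get("wrist"); crop(c["color"],0,0,512,384,1.5,"ae_w.png");np.savez("lw.npz",W=W,i=c["color"])
E
```

```text
time: 45.95
tool_pos: [0.4751, -0.1186, 0.3173]
tool_rot: [-0.13, 1.568, -0.411]
contact_force: [0.5, 0.1, 1.1]
opening: 0.0361
time: 46.53
tool_pos: [0.4203, -0.307, 0.3166]
tool_rot: [-0.331, 1.57, -0.675]
contact_force: [-0.0, 1.3, 0.4]
opening: 0.046
t 46.53 tcp [ 420.3 -307.   316.6] grasp [ 420.4 -307.1  157.6] jawyaw 1.2273 xdir [ 0.001 -0.001 -1.   ] F [-0.   1.3  0.4] open 0.0460 q [-0.78  0.42  1.66  0.    1.05 -2.01]
```

View pics/ae_t.png

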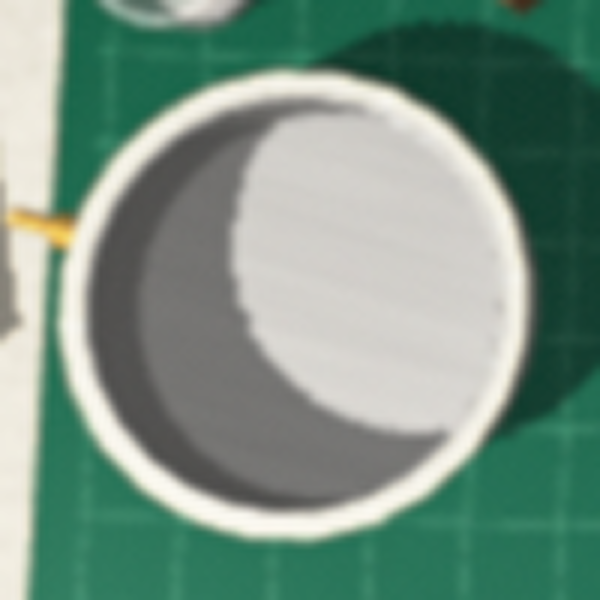

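View pics/ae_w.png

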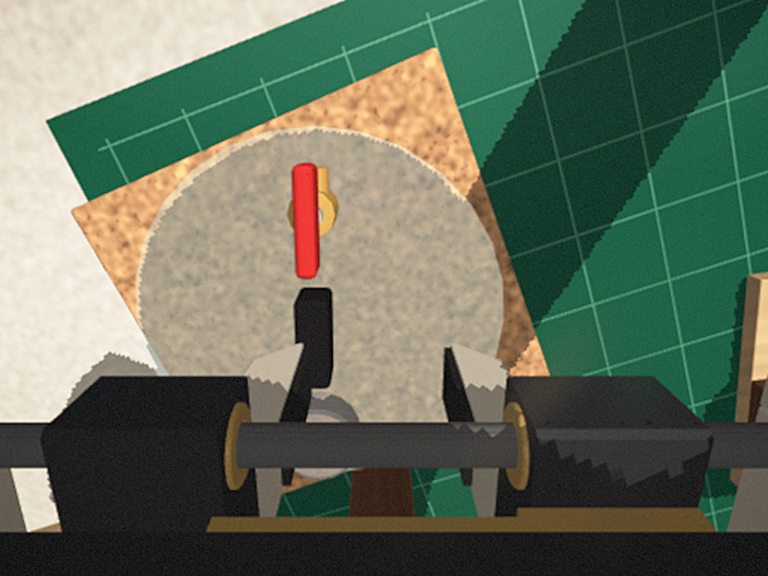

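```bash
python3 -m inch '5 -19 0 0.002 0.5;6 -18.5 0 0 0.5;0 0 -30 0 0.5;0 0 -30 0 0.5;0 0 -25 0 0.5;0 0 -15 0 0.5;0 0 -5 0 0.5;0 0 0 0 0.5'; python3 -m inch '0 0 0 0 0.5;0 0 0 0 0.5'
python3 - <<'E'
from h import *
stat()
E
```

```text
time: 47.3
tool_pos: [0.4318, -0.3409, 0.2106]
tool_rot: [2.61, 1.568, 2.274]
contact_force: [0.1, -0.1, 1.0]
opening: 0.0462
time: 47.47
tool_pos: [0.4321, -0.3422, 0.213]
tool_rot: [-0.429, 1.568, -0.766]
contact_force: [-0.7, 0.1, -0.1]
opening: 0.0459
t 47.47 tcp [ 432.1 -342.2  213. ] grasp [ 432.4 -342.4   54. ] jawyaw 1.2338 xdir [ 0.002 -0.002 -1.   ] F [-0.7  0.1 -0.1] open 0.0459 q [-0.81  0.61  1.68  0.    0.85 -2.04]
```

Adjusting to the release pose, then gripping.

```bash
python3 -m inch '-0.8 -2.3 -3 -0.004 0.5;0 0 0 0 0.5;0 0 0 0 0.5'; python3 -m inch '0 0 0 0 0;0 0 0 0 0;0 0 0 0 0;0 0 0 0 0;0 0 0 0 0;0 0 0 0 0' 45
python3 - <<'E'
from h import *
stat()
E
```

```text
time: 47.72
tool_pos: [0.4307, -0.3448, 0.2091]
tool_rot: [-0.343, 1.57, -0.686]
contact_force: [-0.1, -0.2, -0.3]
opening: 0.0459
time: 48.22
tool_pos: [0.4307, -0.3445, 0.2086]
tool_rot: [1.486, 1.571, 1.143]
contact_force: [0.4, -0.0, -0.4]
opening: 0.018
t 48.22 tcp [ 430.7 -344.5  208.6] grasp [ 430.7 -344.5   49.6] jawyaw 1.2286 xdir [ 0.  0. -1.] F [ 0.4 -0.  -0.4] open 0.0180 q [-0.81  0.62  1.68  0.    0.84 -2.04]
```

```bash
python3 -m inch '0 0 5 0 0;0 0 15 0 0;0 0 30 0 0;0 0 35 0 0;0 0 40 0 0;0 0 30 0 0;0 0 10 0 0;0 0 0 0 0'
python3 -m inch '1 15 0 0 0;1 30 0 0 0;1 40 0 0 0;1 40 0 0 0;1 40 0 0 0;1 40 0 0 0;1 40 0 0 0;1 40 0 0 0'
python3 -m inch '1 40 0 0 0;1 40 0 0 0;1 40 0 0 0;1 40 0 0 0;2 40 0 0 0;2 40 0 0 0;2 40 0 0 0;2 40 0 0 0'
python3 -m inch '1 25 0 0 0;1 10 0 0 0;0 0 0 0 0;0 0 0 0 0;0 0 0 0 0;0 0 0 0 0'
python3 - <<'E'
from h import *
stat()
E
```

```text
time: 48.88
tool_pos: [0.4308, -0.3446, 0.3757]
tool_rot: [-0.466, 1.566, -0.808]
contact_force: [0.6, -1.1, -6.4]
opening: 0.0176
time: 49.55
tool_pos: [0.4373, -0.0572, 0.3707]
tool_rot: [3.131, 1.565, 2.789]
contact_force: [1.0, -0.2, -6.2]
opening: 0.0179
time: 50.22
tool_pos: [0.4493, 0.2625, 0.3703]
tool_rot: [-2.433, 1.565, -2.774]
contact_force: [1.5, -0.2, -5.2]
opening: 0.0178
time: 50.72
tool_pos: [0.4527, 0.2942, 0.3728]
tool_rot: [-2.187, 1.569, -2.531]
contact_force: [0.0, 0.3, -5.4]
opening: 0.0177
t 50.72 tcp [452.7 294.2 372.8] grasp [452.4 294.1 213.8] jawyaw 1.2276 xdir [-0.002 -0.001 -1.   ] F [ 0.   0.3 -5.4] open 0.0177 q [ 0.43  0.4   1.53 -0.    1.21 -0.79]
```

```bash
python3 -m inch '0 5 0 0 0;0 5.5 0 0 0;0 0 -25 0 0;0 0 -25 0 0;0 0 -15 0 0;0 0 -8 0 0;0 0 0 0 0;0 0 0 0 0'
python3 - <<'E'
from h import *
stat()
s,c,W=get("top"); crop(c["color"],95,180,100,100,6,"af_t.png")
s,c,W=get("scene"); crop(c["color"],290,110,120,100,6,"af_s.png")
E
```

```text
time: 51.38
tool_pos: [0.453, 0.3061, 0.3011]
tool_rot: [0.962, 1.57, 0.62]
contact_force: [0.1, 0.8, -5.1]
opening: 0.0171
t 51.38 tcp [453.  306.1 301.1] grasp [453.1 306.2 142.1] jawyaw 1.2288 xdir [ 0.001  0.    -1.   ] F [ 0.1  0.8 -5.1] open 0.0171 q [ 0.45  0.48  1.61  0.    1.05 -0.77]
```

View pics/af_s.png

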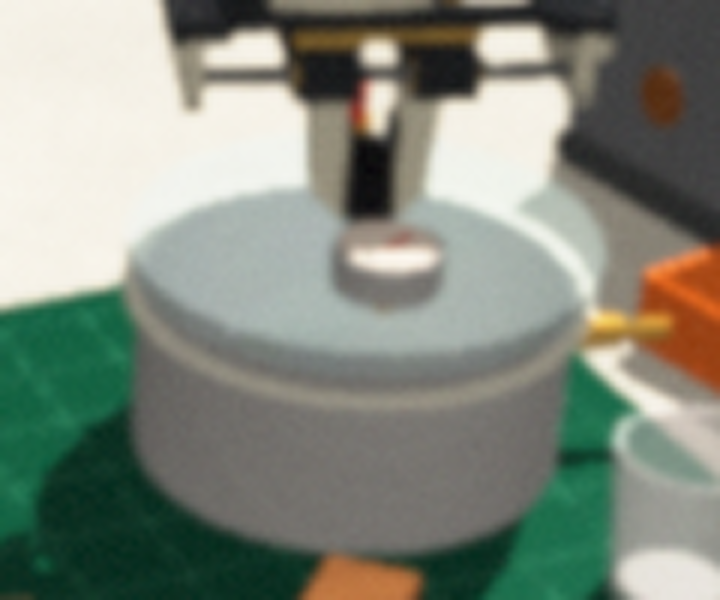

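Shift y by -1.4 and lower step by step to contact.

```bash
python3 -m inch '-0.3 -1.4 -5 0 0;0 0 -4 0 0;0 0 -1 0 0;0 0 0 0 0;0 0 0 0 0'; python3 -m inch '0 0 -1 0 0;0 0 0 0 0'; python3 -m inch '0 0 -1 0 0;0 0 0 0 0';python3 -m inch '0 0 -1 0 0;0 0 0 0 0'
python3 - <<'E'
from h import *
stat()
E
```

```text
time: 51.9
tool_pos: [0.4524, 0.3045, 0.2906]
tool_rot: [1.658, 1.571, 1.317]
contact_force: [-0.8, -0.3, -5.9]
opening: 0.0181
time: 52.07
tool_pos: [0.4524, 0.3046, 0.2896]
tool_rot: [1.063, 1.571, 0.722]
contact_force: [0.4, 0.4, -6.5]
opening: 0.0178
time: 52.23
tool_pos: [0.4524, 0.3046, 0.2886]
tool_rot: [1.039, 1.57, 0.697]
contact_force: [0.5, 0.4, -6.4]
opening: 0.0174
time: 52.4
tool_pos: [0.4524, 0.3046, 0.2886]
tool_rot: [0.774, 1.57, 0.432]
contact_force: [-3.6, -1.1, 3.3]
opening: 0.0177
t 52.40 tcp [452.4 304.6 288.6] grasp [452.5 304.6 129.6] jawyaw 1.2291 xdir [ 0.001  0.    -1.   ] F [-3.6 -1.1  3.3] open 0.0177 q [ 0.45  0.5   1.63 -0.    1.02 -0.78]
```

Seated at the expected 129.6 mm. Release and rise.

```bash
python3 -m inch '0 0 0 0 0.45;0 0 0 0 0.45;0 0 0 0 0.45;0 0 0 0 0.45;0 0 20 0 0.45;0 0 35 0 0.45;0 0 40 0 0.5;0 0 40 0 0.5'; python3 -m inch '-20 0 0 0 0.5;-30 20 0 0 0.5;-30 30 0 0 0.5;-30 30 0 0 0.5;-30 30 0 0 0.5;-30 30 0 0 0.5;0 0 0 0 0.5;0 0 0 0 0.5'
python3 - <<'E'
from h import *
stat()
for n in ("top","scene"):
    s,c,W=get(n); np.savez(f"f_{n}.npz",W=W,i=c["color"])
    if n=="top": crop(c["color"],95,180,100,100,6,"ag_pot.png"); crop(c["color"],205,140,100,90,8,"ag_bd.png")
    else: crop(c["color"],190,110,200,150,4,"ag_s.png")
c0=cv2.imread("pics/a_top.png");
E
```

```text
time: 53.07
tool_pos: [0.4522, 0.3044, 0.4238]
tool_rot: [-2.421, 1.57, -2.763]
contact_force: [1.3, 0.5, 0.1]
opening: 0.0455
time: 53.73
tool_pos: [0.2829, 0.4436, 0.4226]
tool_rot: [0.894, 1.57, 0.557]
contact_force: [0.2, -1.3, 0.5]
opening: 0.0461
t 53.73 tcp [282.9 443.6 422.6] grasp [282.9 443.6 263.6] jawyaw 1.2335 xdir [ 0.  0. -1.] F [ 0.2 -1.3  0.5] open 0.0461 q [ 0.86  0.33  1.49 -0.    1.32 -0.38]
```

View pics/ag_pot.png

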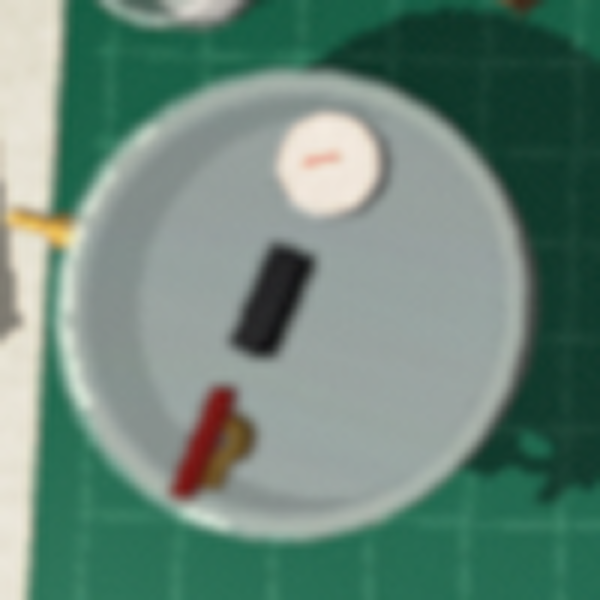

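View pics/ag_bd.png

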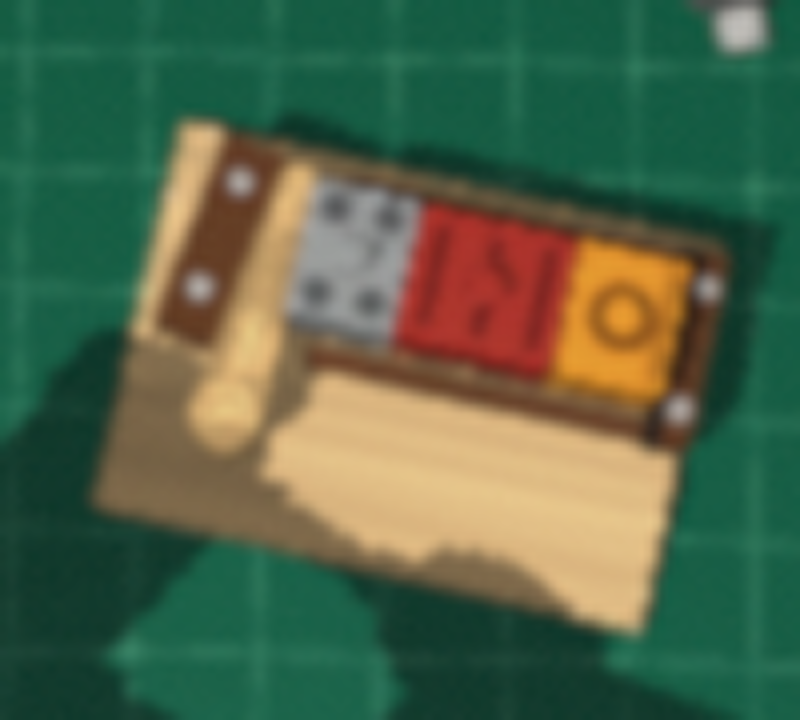

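View pics/ag_s.png

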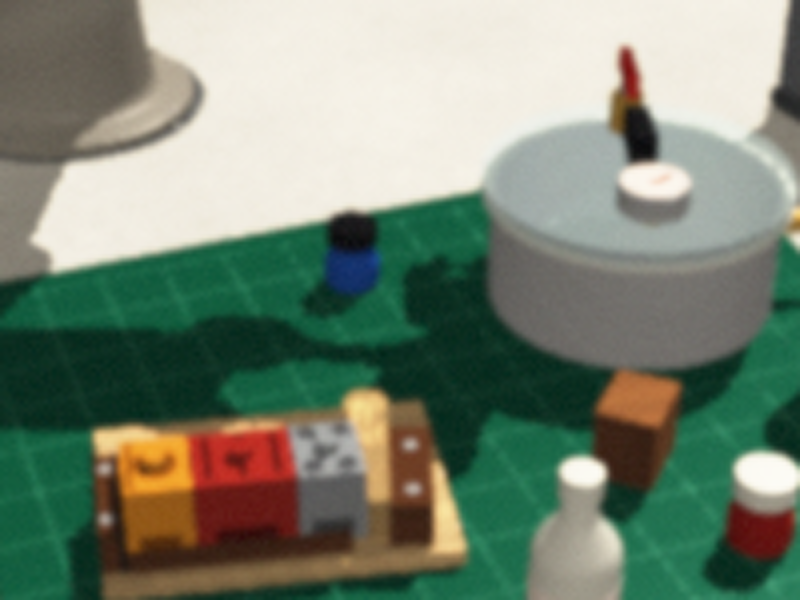

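Run:
```python
from h import *
d=np.load("f_top.npz");W=d["W"];c=cams.read_camera("top")
th=-0.2;Rm=np.array([[np.cos(th),-np.sin(th)],[np.sin(th),np.cos(th)]])
w2b=lambda p:Rm.T@(p[:2]-[.5945,-.009])*1000
P=lambda u,v,z:w2b(ray(c,W,205+(u+.5)/8-.5,140+(v+.5)/8-.5,z))
print("butt",P(220,436,.044)); print("wedge sides @butt",P(190,405,.044),P(262,420,.044)); print("tip",P(302,155,.044))
print("block",[P(*q,.062) for q in [(318,178),(290,325),(420,205),(395,345)]])
print("gear far",P(695,255,.062),P(665,400,.062))
a=cv2.imread("pics/a_top.png").astype(int); b=d["i"][:,:,::-1].astype(int)
D=(np.abs(a-b).max(2)>60).astype(np.uint8)*255; cv2.imwrite("pics/diff.png",D)
```

```text
butt [-42.83922031  63.49407144]
wedge sides @butt [-34.11879245  76.78307571] [-33.68962989  49.79178936]
tip [65.8690626  57.28886618]
block [array([55.44498208, 48.92173985]), array([ 0.47471323, 46.90831926]), array([53.96491378, 10.50299286]), array([1.7569747 , 8.19314614])]
gear far [ 58.19022053 -91.21221361] [  3.77956914 -91.61130183]
```

View pics/diff.png

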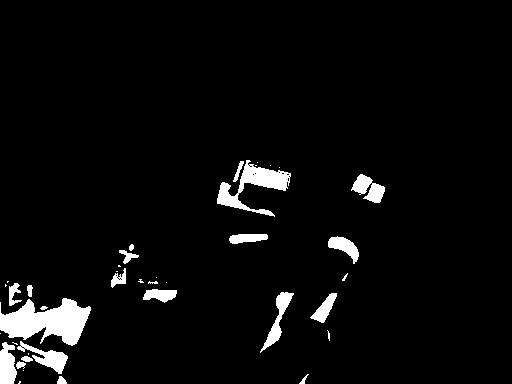

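Run:
```python
from cell import workorder
print(workorder.hand_in())
```

```text
the job is handed in; nothing more can be done
None
```

The job is finished and handed in at about 54 s of the 210 s. I got no verdict back.

**What I did:**
- **Vent and lid:** I turned the vent tap until its bar lay along the lid's x axis, fully open. I then lifted the lid by its handle and rested it on the cork pad.
- **Row:** All three castings were in the pot, so gearbox 40 + sump 60 + block 40 gave exactly 140 mm. No spacers were needed.
- **Wedge:** I drove it in tip first and held a steady push on the butt of 21 N, then about 27 N. It did not move any further under either.
- **Lid back on:** I returned it to its starting position on the empty pot. It seated at the same height, within about 1 mm.

**Last checks:**
- **Lid:** The final top picture shows the handle and gauge at the same pixels as at the start.
- **Castings and wedge:** The castings stand upright and square against the end stop. I put the wedge tip at board x of about 59 to 66 mm, against about 62 expected.
- **Disagreements:** The scene and top cameras differ by a few millimetres on the tip position, both inside the allowed range. Top-camera corner readings of the row were also 1 to 4 mm off nominal, which I put down to picture resolution.
- **Moved item:** The 40 mm spacer near the cork pad is about 4 to 5 cm from where it started. I never handled it, so I take it to be the announced knock. I left it alone, and nothing else on the bench shows as moved.

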